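Stock a hook-on display shelf from a sliding-lid box

ROBOT

A 7-joint arm with a two-finger parallel gripper is mounted at the origin on the work surface. World frame = base frame: x ahead of the robot, y to its left, z up, the work surface at z = 0. Lengths are in m, angles in rad, forces in N, time in s.
With the tool pointing down it reaches from about 0.4 to 0.85 m from the base axis. Payload 10.4 kg.
Tool frame: the origin (TCP) lies at the very end of the fingers, on their centre line; the grasp point (between the pads) lies 19 mm behind it; z points along the fingers, y is the direction in which the jaws open and shut (so a half turn about z gives the same grasp; the last joint's range is limited). The gripper opens to 87 mm and grips with 3 to 60 N. Pads are 19 mm wide; open, the fingers measure 117 mm over their backs; the gripper's body (75 mm by 190 mm) begins 51 mm behind the grasp point.
Start: joints at [1.277, 0.332, -0.065, 1.46, 0.022, 1.35, -0.088], TCP at [0.167, -0.602, 0.223] pointing down, gripper open.
Joint ranges: [-2.6, 2.6], [-0.5, 2.12], [-1.47, 1.34], [0.16, 2.42], [-1.27, 4.41], [0.06, 2.06], [-2.6, 2.6]. Speed limits (rad/s): [2.22, 2.22, 2.79, 2.79, 3.14, 3.14, 3.14].

INTERFACE

Orientations are given as a unit quaternion [x, y, z, w].
In Python, from bench import r gives the robot as it stands.
- The arm moves only by the shell command python3 -m crank 'ROWS' [FORCE]. ROWS is JSON, a list of rows, each a list of 3 entries, a list of its own where there are three numbers: the opening, from -1 (shut) to 1 (fully open), so that 0 is half open, then the shift along the tool's x, y, z in mm, then the turn about the tool's z in degrees. A call has 1 to 12 rows; each row is the pose to reach, as a shift and turn from the pose commanded when the call began, along the tool's axes at that moment; what a row does not reach only later rows make up. A row lasts 1/12 s, in which the tool goes at most 41.7 mm and 7.16 degrees, less where a joint would pass 70% of its speed; a pose out of reach is approached as far as the arm can. A call with a gripper value outside its range is refused whole. The fingers move at their own pace and stop on an object; FORCE is the grip in N (left out, the last holds). Time passes only in rows, so rows that repeat a pose let the fingers close. It gives the time, the measured TCP pose, the force and the opening at its end, in the units of the state.
- r.read_state(): the state, without advancing time (a new reading comes with each control period).
- r.camera(name): name is "scene" or "top"; returns a dict with "pixels" (384x512x3 uint8, red, green, blue), "fov_y" (degrees; the focal length in pixels is half the picture's height over the tangent of half this angle, whatever the lens; pixels are square), "cx", "cy" (the principal point, pixels), "cam_to_world" (4x4, takes a point from camera to world coordinates). Camera axes: x right, y down, z forward; pixel columns grow to the right and rows downward; lengths in m; the calibration is good to about 2 mm. A picture is of the moment at which its call begins. There is no depth.
- r.close_job(): hands the job in, once; it reports no verdict.
The state is a dict: "time": time; "joint_positions": joint angles; "joint_vel": joint speeds; "joint_torque": joint torques, N m; "ee_pos": TCP position; "eef_rot": TCP orientation; "ft_force": force on the tool from outside, world axes, zero at the start; "torque": the same for the moment, N m; "width": finger opening in m.
Only numpy, scipy, OpenCV 4.12 (cv2) and the standard library are available. Lean on these libraries where they do the work, as an engineer would, in place of code of your own. Each camera call takes 0.05 s, during which the arm holds its last target.

TASK

First hook the blue display shelf's two claws into the slots of the white upright and press it down until it is fully home and locked. Then open the wooden box: lift the lid's handle end over the stop lip, slide the lid out of its grooves and lay it flat, handle up, in the middle of the grey mat, between its raised edges. Finally stand every coating bottle from the box upright on the locked shelf, without knocking any bottle or other goods on the counter over or aside.

Things in the scene. Friction and masses are not known exactly. Their poses are not given: they have to be found in the camera images.
- box: Fixed light-wood box, 200 (its x) x 140 (y) mm; origin at the centre of its underside. Inner floor 5 mm up, inside 188 x 120 mm; bottles stand loose on it. Side walls end in ledges 75 mm up, on which the lid lies between cheeks 132 mm apart. The +x end wall rises to 87 mm and stops the lid, so it comes out towards -x only.
- lip (a point): Top middle of the stop lip on the box's -x end wall, 83 mm up: 8 mm above the closed lid's underside. The lid's -x end must be raised over it (by 8 to about 18 mm, the lid tilting about its far end) before it can be drawn along -x. Box axes.
- rails (a point): Point midway between the two groove rails, at their undersides. The rails overhang the lid's long edges by 6 mm, only over box x +25 to +100 mm; undersides 87 mm up, tops 92 mm (a 12 mm high groove for a 5 mm lid). After 70 mm of travel along -x the lid's tail is out of the rails and it can be lifted away. Box axes.
- lid: Plywood lid, 185 (its x) x 128 (y) x 5 mm, loose, about 0.1 kg; origin at the centre of its underside. Closed, its axes are those of the box and its origin lies 75 mm above the box's. A blue handle fin stands on it near its -x end.
- lid_fin (a point): Middle of the lid's blue handle fin: 40 long (lid x) x 12 thick (lid y) x 34 mm high, centred at lid x = -65 mm, from 5 to 39 mm above the lid's underside. Lid axes.
- shelf: Loose blue metal display shelf, about 0.32 kg, 130 (x) x 170 (y) mm, standing on its side panels; origin at the centre of its underside. Top surface 52 mm up, inside x -61..+61, y -81..+81 mm, with a rim 8 mm above it all round. Its back face is at x = +65 mm and carries two steel claws.
- shelf_fin (a point): Middle of the shelf's white handle fin: 40 long (shelf x) x 12 thick (shelf y) x 34 mm high, at the middle of the top surface, 52 to 86 mm above the shelf's underside. Shelf axes.
- claws (a point): Midway between the claws, on the back face at the undersides of their necks (shelf x 65, y 0, z 44 mm). Claws at shelf y = +25 and -25 mm: each a neck 10 mm wide, 44 to 52 mm up, standing out 12 mm, whose end tab (5 mm thick, starting 7 mm beyond the back face) hangs down to 30 mm up. Shelf axes.
- upright: Fixed white twin-slot metal upright, 90 mm wide, 128 mm tall; origin on the counter at the middle of its front face, which looks along its -x. Front plate 5 mm thick with two through slots at y = +25 and -25 mm, each 18 mm wide, from 89 to 119 mm up (dark marks lower down are not holes).
- slots (a point): On the upright's front face midway between the slots, at their bottoms (89 mm up). To hook: shelf x axis along upright x, shelf underside about 63 mm above the counter, push along +x until its back touches the plate, press down 18 mm until the necks rest on the slot bottoms. Locked, point claws lies here and the shelf's underside is 45 mm up. Upright axes.
- mat: Fixed flat grey rubber mat, 180 (x) x 240 (y) x 2 mm, with a raised edge strip 10 mm wide and 10 mm high along each long side (inner faces at x = +80 and -80 mm); origin at the centre of its underside. The lid goes here, its long x axis along the mat's y (either way round).
- bottle0: Amber glass coating bottle, 0.06 kg, body 32 mm diameter to 42 mm up, black cap 24 mm diameter from 42 to 66 mm up; origin at the centre of its underside, z along its axis. Starts upright in the box; four to six of the six bottles are present (None from the start: absent).
- bottle1: Amber glass coating bottle, 0.06 kg, body 32 mm diameter to 42 mm up, black cap 24 mm diameter from 42 to 66 mm up; origin at the centre of its underside, z along its axis. Starts upright in the box; four to six of the six bottles are present (None from the start: absent).
- bottle2: Amber glass coating bottle, 0.06 kg, body 32 mm diameter to 42 mm up, black cap 24 mm diameter from 42 to 66 mm up; origin at the centre of its underside, z along its axis. Starts upright in the box; four to six of the six bottles are present (None from the start: absent).
- bottle3: Amber glass coating bottle, 0.06 kg, body 32 mm diameter to 42 mm up, black cap 24 mm diameter from 42 to 66 mm up; origin at the centre of its underside, z along its axis. Starts upright in the box; four to six of the six bottles are present (None from the start: absent).
- bottle4: Amber glass coating bottle, 0.06 kg, body 32 mm diameter to 42 mm up, black cap 24 mm diameter from 42 to 66 mm up; origin at the centre of its underside, z along its axis. Starts upright in the box; four to six of the six bottles are present (None from the start: absent).
- bottle5: Amber glass coating bottle, 0.06 kg, body 32 mm diameter to 42 mm up, black cap 24 mm diameter from 42 to 66 mm up; origin at the centre of its underside, z along its axis. Starts upright in the box; four to six of the six bottles are present (None from the start: absent).
- spray_a: Green spray bottle, 160 mm tall, 64 mm diameter; origin under its centre. Leave alone.
- spray_b: Yellow spray bottle, 140 mm tall, 64 mm diameter; origin under its centre. Leave alone.
- wax_tin: Yellow wax tin, 76 mm diameter, 28 mm tall; origin under its centre. Leave alone.
- foam_pad: Orange polishing pad, 80 mm diameter, 28 mm tall; origin under its centre. Leave alone.
- jar: Blue jar, 60 mm diameter, 70 mm tall; origin under its centre. Leave alone.
- brush: Detailing brush lying on the counter along its x axis. Leave alone.
- carton: Small cardboard carton, 60 x 90 x 50 mm; origin under its centre. Leave alone.
Things that resemble listed ones, but are neither listed nor needed, are in the scene too. Several things have the shape of the shelf; the one meant has the colours described above.

How it is judged:
By the outcome, as a careful person would: the job done as asked, in the order asked, and still so for the second after the job is handed in, with the robot touching nothing.
Of bottle0, bottle1, bottle2, bottle3, bottle4, bottle5 only 4 to 6 are there at a start; the rules pass over those that are not, and their reading is None.
At some moment in a run one of shelf, lid may be knocked a few centimetres aside while the robot is not near it.
It also fails if it takes over 210 s, if anything falls off the work surface, if the arm or the gripper's body presses on something with over 40 N, if the wrist force passes 120 N, or if a joint passes its speed limit or range.

## Working session

There is one attempt and no reset: what is moved stays moved. The work goes in short steps, Python scripts to look and compute and a shell command to move; the robot and the scene stay as the last step left them, time stands still between calls to the robot, and variables do not carry over. Pictures are saved under pics/ and viewed, and the job is handed in when it is done.

```bash
ls -la; mkdir -p pics; python3 - <<'E'
from bench import r
import cv2
s=r.read_state()
print({k:(s[k]) for k in s})
for n in("scene","top"):
    c=r.camera(n); cv2.imwrite(f"pics/{n}0.png",c["pixels"][:,:,::-1]); print(n,c["fov_y"],c["cx"],c["cy"],c["cam_to_world"])
E
```

```text
total 12
drwxr-xr-x  3 agent agent 4096 Dec  6 16:02 .
drwxr-xr-x 23 root  root  4096 Dec  6 16:02 ..
drwxr-xr-x  2 agent agent 4096 Dec  6 16:02 pics
{'time': 0.0, 'joint_positions': array([ 1.27739289,  0.33285864, -0.06471548,  1.4609576 ,  0.02163863,
        1.3499045 , -0.08854289]), 'joint_vel': array([-6.60693216e-04, -8.94763930e-04, -3.85672842e-04, -1.22525712e-04,
       -9.50501480e-05, -9.46059346e-04, -4.81422114e-04]), 'joint_torque': array([-9.63997009e-04, -6.23276854e+01,  2.46131024e-02, -3.89900243e+01,
       -6.12559961e-02,  4.00157191e-02,  1.26593654e-04]), 'ee_pos': array([ 0.1670749 , -0.60184376,  0.22175448]), 'eef_rot': array([ 9.90846824e-01,  1.34989106e-01, -1.46044962e-04, -7.00571412e-04]), 'ft_force': array([0.50322221, 0.37292296, 0.47295008]), 'torque': array([0.00473846, 0.01320656, 0.01269151]), 'width': 0.08693025475931475}
scene 47.446861088739894 253.95221484929283 187.22084384387284 [[-0.11563999  0.67791087 -0.72599191  1.43148961]
 [ 0.99323444  0.0867314  -0.07722051  0.02043225]
 [ 0.01061767 -0.73000994 -0.68335404  0.98913826]
 [ 0.          0.          0.          1.        ]]
top 57.534194343984254 251.6673995691784 190.66208652313745 [[ 0.01574044 -0.99350653  0.11268102  0.33670931]
 [-0.99977056 -0.017276   -0.01266396 -0.08680023]
 [ 0.0145284  -0.11245583 -0.99355051  1.12694653]
 [ 0.          0.          0.          1.        ]]
```

View pics/scene0.png

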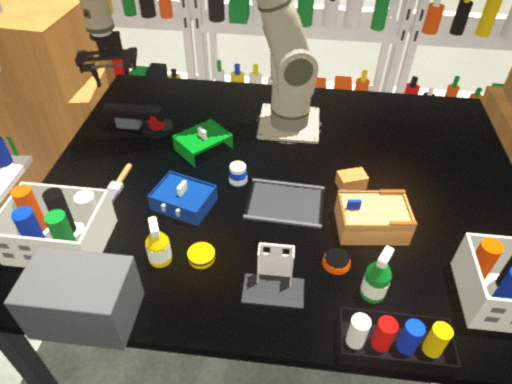

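View pics/top0.png

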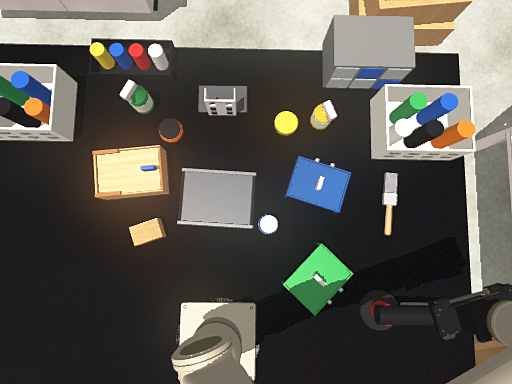

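```bash
cat > h.py <<'E'
import numpy as np, cv2
from bench import r
from scipy.spatial.transform import Rotation as R
def cam(n):
    c=r.camera(n); H=384
    f=H/2/np.tan(np.radians(c["fov_y"])/2)
    c["K"]=np.array([[f,0,c["cx"]],[0,f,c["cy"]],[0,0,1]]); return c
def ray(c,uv,z):
    uv=np.atleast_2d(np.array(uv,float)); T=c["cam_to_world"]
    d=np.c_[uv,np.ones(len(uv))]@np.linalg.inv(c["K"]).T@T[:3,:3].T
    o=T[:3,3]; return (o+d*((z-o[2])/d[:,2])[:,None])
def proj(c,p):
    p=np.atleast_2d(p); T=c["cam_to_world"]
    q=(p-T[:3,3])@T[:3,:3]@c["K"].T; return q[:,:2]/q[:,2:]
def tri(cs,uvs):
    A=[];b=[]
    for c,uv in zip(cs,uvs):
        T=c["cam_to_world"]; d=T[:3,:3]@np.linalg.inv(c["K"])@np.r_[uv,1]; d/=np.linalg.norm(d)
        P=np.eye(3)-np.outer(d,d); A.append(P); b.append(P@T[:3,3])
    return np.linalg.lstsq(np.vstack(A),np.hstack(b),rcond=None)[0]
def crop(c,box,s,name):
    x0,y0,x1,y1=box
    cv2.imwrite("pics/"+name,cv2.resize(c["pixels"][y0:y1,x0:x1,::-1],None,fx=s,fy=s,interpolation=cv2.INTER_CUBIC))
def delta(target,yaw):
    """target TCP world, tool-axes shift in mm from current pose; yaw = desired world direction angle (rad) of tool x, tool down"""
    s=r.read_state(); M=R.from_quat(s["eef_rot"]).as_matrix()
    d=M.T@(np.array(target)-s["ee_pos"])*1000
    cur=np.arctan2(M[1,0],M[0,0])
    # tool z down: rotating + about tool z decreases world yaw
    dy=-(yaw-cur); dy=(dy+np.pi/2)%np.pi-np.pi/2
    return d.round(1),np.degrees(dy).round(2),np.degrees(cur).round(2)
E
python3 - <<'E'
from h import *
c=cam("top"); crop(c,(270,140,370,330),3.1,"t_sh.png"); crop(c,(80,70,260,260),3.1,"t_box.png")
c=cam("scene"); crop(c,(130,110,290,310),3,"s_sh.png"); crop(c,(235,160,425,310),4,"s_box.png")
E
```

```text
(no output)
```

View pics/t_sh.png

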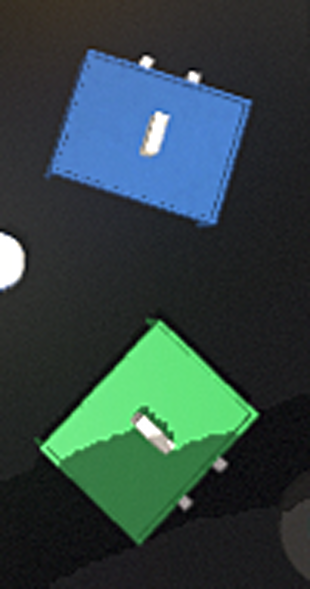

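View pics/t_box.png

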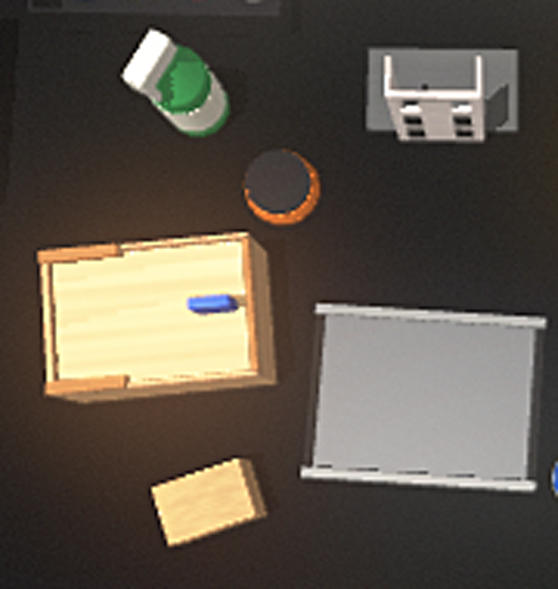

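View pics/s_sh.png

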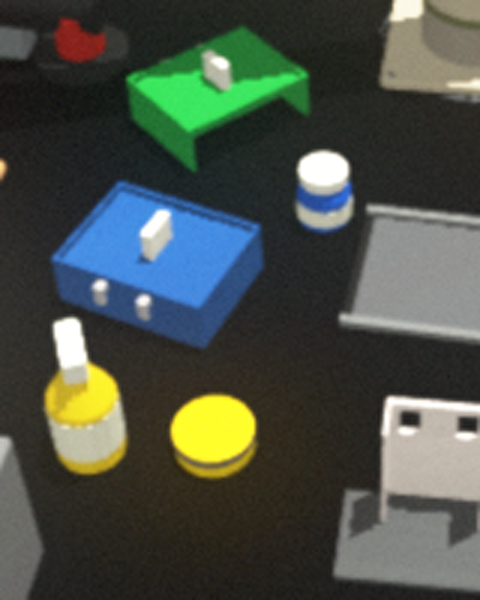

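View pics/s_box.png

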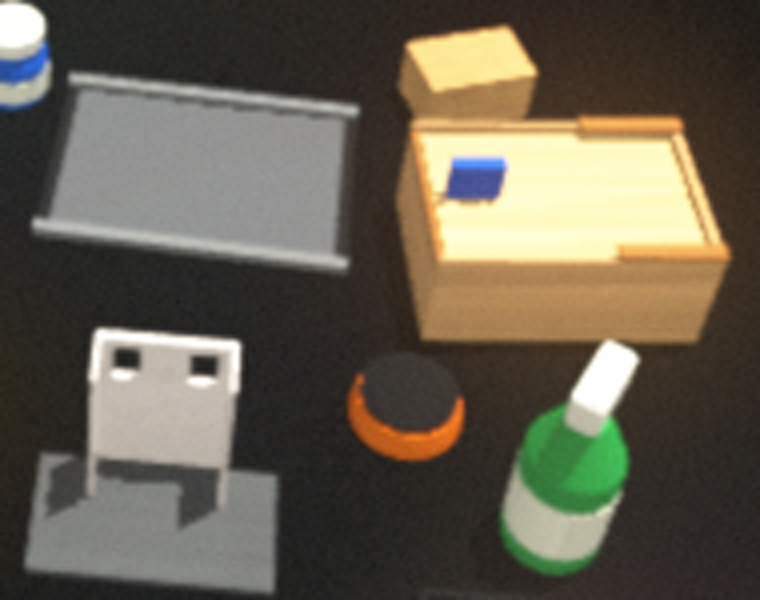

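```bash
python3 - <<'E'
from h import *
c=cam("top"); crop(c,(190,75,255,120),12,"t_up.png")
c=cam("scene"); crop(c,(235,235,315,310),8,"s_up.png")
for n in("top","scene"):
    c=cam(n); hsv=cv2.cvtColor(c["pixels"],cv2.COLOR_RGB2HSV)
    m=cv2.inRange(hsv,(100,120,60),(118,255,255))
    k,l,st,ce=cv2.connectedComponentsWithStats(m)
    for i in range(1,k):
        if st[i,4]>30: print(n,st[i],ce[i])
E
```

```text
top [109  43  24  27 385] [120.35064935  55.44675325]
top [356  68  29  11 246] [370.01219512  72.83739837]
top [ 11  71  40  35 686] [30.4212828  86.31632653]
top [372  80  28   9 137] [384.08029197  83.0729927 ]
top [417  93  41  32 668] [437.4491018  108.17215569]
top [ 285  156   67   58 2316] [318.34671848 184.10276339]
top [141 165  13   5  42] [146.95238095 167.19047619]
scene [235  64   4  10  37] [236.54054054  68.72972973]
scene [  0 137  12  30 214] [  3.80841121 154.48598131]
scene [ 147  170   71   56 2379] [183.35140815 196.94745691]
scene [228 171  20  10  95] [237.55789474 176.04210526]
scene [348 200  13   9 103] [353.59223301 203.84466019]
scene [ 11 207  33  30 622] [ 26.23472669 221.76045016]
scene [493 266  19  32 324] [505.04938272 285.7962963 ]
scene [396 318  30  38 746] [410.6689008  335.99061662]
```

View pics/t_up.png

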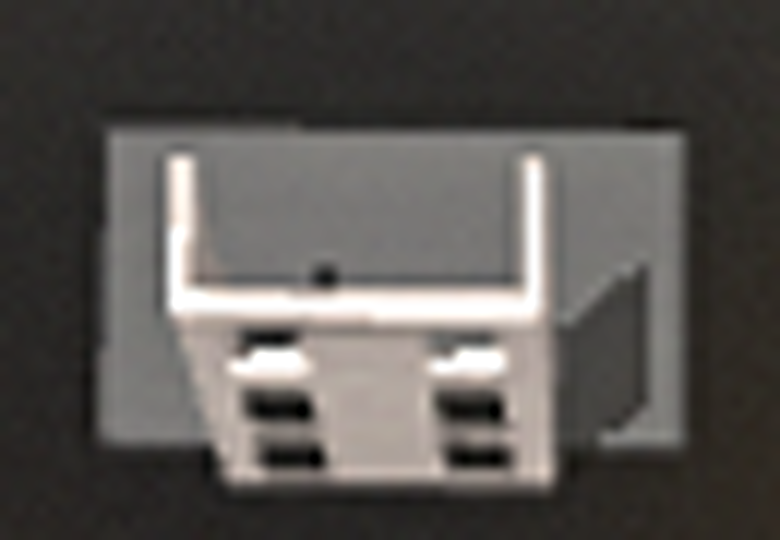

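View pics/s_up.png

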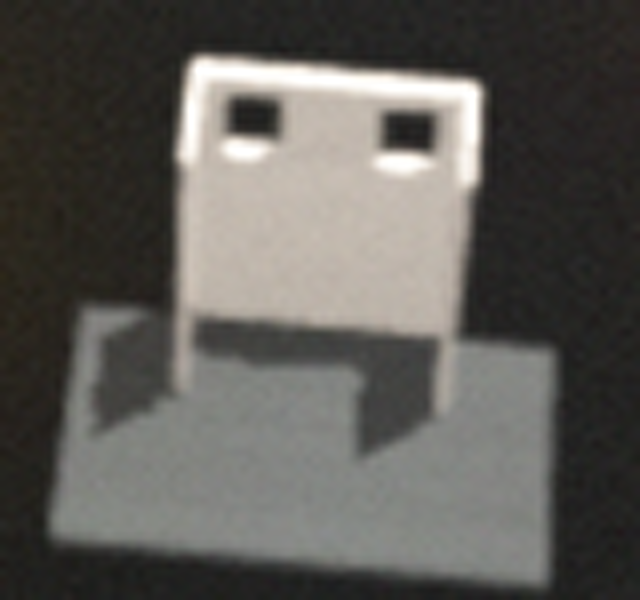

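```bash
python3 - <<'E'
from h import *
np.set_printoptions(precision=4,suppress=True)
t=cam("top"); s=cam("scene")
f=lambda px,off,sc:(np.array(px,float)+.5)/sc-.5+np.array(off)
print("up bottom",ray(t,f([(228,487),(552,487)],(190,75),12),0))
tp=ray(t,f([(175,317),(546,323)],(190,75),12),.128);print("up top front",tp)
print("base plate top corners(z?)",ray(t,f([(107,128),(685,130),(98,445),(686,447)],(190,75),12),0.002))
# scene: plate top: rear edge corners
print("scene top corners outer",ray(s,f([(190,57),(482,82)],(235,235),8),.128))
# shelf
for c,n in((t,"top"),(s,"scene")):
    hsv=cv2.cvtColor(c["pixels"],cv2.COLOR_RGB2HSV)
    m=cv2.inRange(hsv,(100,110,40),(118,255,255))
    k,l,st,ce=cv2.connectedComponentsWithStats(m)
    i=[i for i in range(1,k) if st[i,4]>2000][0]
    ctr=cv2.findContours((l==i).astype(np.uint8),cv2.RETR_EXTERNAL,cv2.CHAIN_APPROX_NONE)[0][0]
    ap=cv2.approxPolyDP(ctr,3,True)[:,0]; print(n,ap.tolist()); print(ray(c,ap,.06))
    x,y,w,h=st[i,:4]
    sub=hsv[y:y+h,x:x+w]; w_=((sub[...,1]<70)&(sub[...,2]>140))
    k,l,st2,ce=cv2.connectedComponentsWithStats(w_.astype(np.uint8))
    for j in range(1,k):
        if st2[j,4]>8: print("white",st2[j],ce[j]+[x,y],ray(c,ce[j]+[x,y],.086))
crop(t,(280,150,360,215),9,"t_s2.png")
crop(s,(140,160,225,230),9,"s_s2.png")
E
```

```text
up bottom [[ 0.7143  0.0459  0.    ]
 [ 0.7161 -0.0436  0.    ]]
up top front [[ 0.7143  0.0451  0.128 ]
 [ 0.7147 -0.0462  0.128 ]]
base plate top corners(z?) [[ 0.8161  0.0824  0.002 ]
 [ 0.819  -0.0787  0.002 ]
 [ 0.7248  0.0819  0.002 ]
 [ 0.7276 -0.0805  0.002 ]]
scene top corners outer [[ 0.7167 -0.0424  0.128 ]
 [ 0.7154  0.0504  0.128 ]]
top [[298, 156], [284, 196], [339, 212], [351, 172]]
[[ 0.5688 -0.2429  0.06  ]
 [ 0.443  -0.1999  0.06  ]
 [ 0.3966 -0.3687  0.06  ]
 [ 0.5213 -0.4076  0.06  ]]
white [31  2  5  4 13] [316.8462 159.4615] [[ 0.5535 -0.2964  0.086 ]]
white [46  7  5  4 11] [332.     164.3636] [[ 0.5392 -0.3423  0.086 ]]
white [31 20 10 15 82] [319.2805 183.    ] [[ 0.4815 -0.3033  0.086 ]]
scene [[169, 170], [147, 195], [150, 209], [197, 225], [217, 199], [216, 184]]
[[ 0.3982 -0.3669  0.06  ]
 [ 0.5201 -0.4034  0.06  ]
 [ 0.5764 -0.3773  0.06  ]
 [ 0.6211 -0.227   0.06  ]
 [ 0.5103 -0.1893  0.06  ]
 [ 0.4448 -0.2042  0.06  ]]
white [ 30  10  10  17 121] [181.5537 187.5868] [[ 0.5013 -0.2979  0.086 ]]
white [14 33  5  8 28] [163.0714 205.9643] [[ 0.5838 -0.3324  0.086 ]]
white [28 38  6  8 29] [177.3448 210.6207] [[ 0.5968 -0.2872  0.086 ]]
white [ 1 46 10 10 89] [152.427  220.7528] [[ 0.6437 -0.3465  0.086 ]]
```

View pics/t_s2.png

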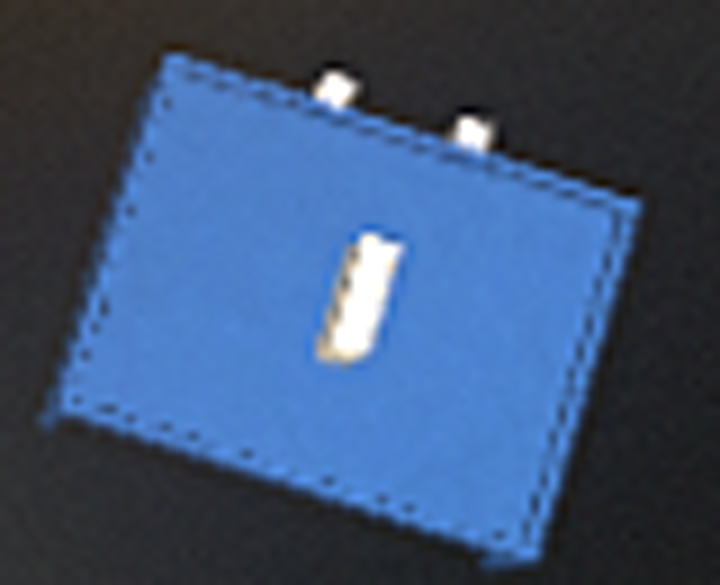

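View pics/s_s2.png

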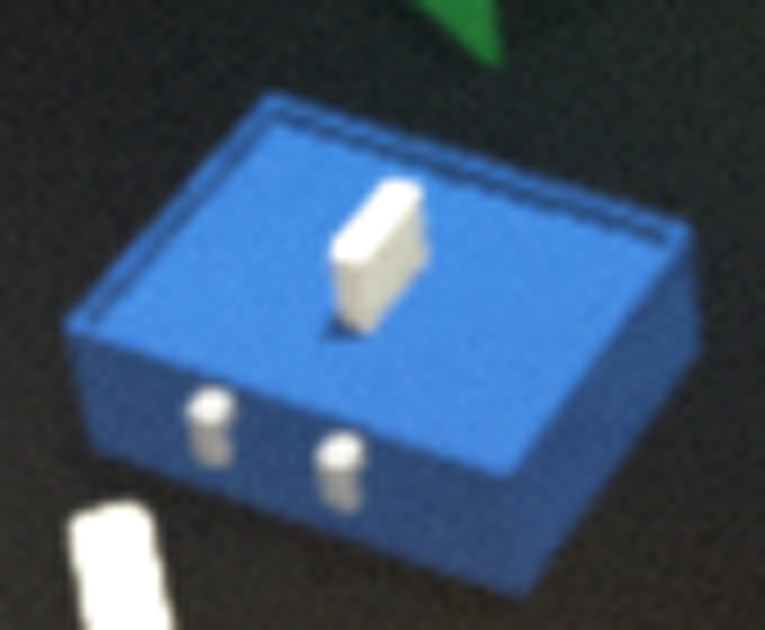

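```bash
python3 - <<'E'
from h import *
np.set_printoptions(precision=4,suppress=True)
t=cam("top"); s=cam("scene")
f=lambda px,off,sc:(np.array(px,float)+.5)/sc-.5+np.array(off)
a=ray(t,f([(170,52),(642,203),(540,562),(60,412)],(280,150),9),.06)  # back+y, back-y, front-y, front+y
b=ray(s,f([(515,472),(66,325),(272,93),(692,226)],(140,160),9),.06)
for q in(a,b):
    print(q); print("ctr",q.mean(0),"len",np.linalg.norm(q[0]-q[1]),np.linalg.norm(q[1]-q[2]),np.linalg.norm(q[2]-q[3]),np.linalg.norm(q[3]-q[0]))
    v=q[0]-q[3]+q[1]-q[2]; w=q[0]-q[1]+q[3]-q[2]; print("yaw",np.degrees(np.arctan2(v[1],v[0])),np.degrees(np.arctan2(-w[0],w[1])))
ft=ray(t,f([(375,240),(402,240),(368,358),(340,355)],(280,150),9),.086); print("fin top t",ft,ft.mean(0))
fs=ray(s,f([(385,185),(420,185),(345,262),(335,245)],(140,160),9),.086); print("fin top s",fs,fs.mean(0))
print(r.read_state()["time"])
E
```

```text
[[ 0.5709 -0.2442  0.06  ]
 [ 0.521  -0.4073  0.06  ]
 [ 0.3967 -0.3704  0.06  ]
 [ 0.4451 -0.2067  0.06  ]]
ctr [ 0.4834 -0.3072  0.06  ] len 0.17050641912879683 0.12964775922417868 0.17072600773942978 0.13123815158865762
yaw -16.561098881752223 -16.754737337020817
[[ 0.5711 -0.2384  0.06  ]
 [ 0.5229 -0.4029  0.06  ]
 [ 0.3974 -0.3646  0.06  ]
 [ 0.4477 -0.2023  0.06  ]]
ctr [ 0.4848 -0.302   0.06  ] len 0.1713771894740663 0.1312746633138131 0.169915834842594 0.12862582207121356
yaw -16.631325107191653 -16.764654918824295
fin top t [[ 0.5023 -0.3093  0.086 ]
 [ 0.5024 -0.3184  0.086 ]
 [ 0.4624 -0.3067  0.086 ]
 [ 0.4632 -0.2974  0.086 ]] [ 0.4826 -0.308   0.086 ]
fin top s [[ 0.4682 -0.3035  0.086 ]
 [ 0.4667 -0.2917  0.086 ]
 [ 0.5073 -0.3077  0.086 ]
 [ 0.4996 -0.3131  0.086 ]] [ 0.4855 -0.304   0.086 ]
0.6
```

```bash
python3 - <<'E'
from h import *
print(delta([.484,-.3055,.20],np.radians(-16.7)))
E
```

```text
(array([ 384.6, -201.2,   22.6]), np.float64(32.21), np.float64(15.51))
```

```bash
python3 -m crank '[[1,[35,-18,2],3],[1,[70,-37,4],6],[1,[105,-55,6],9],[1,[140,-73,8],12],[1,[175,-92,10],15],[1,[210,-110,12],18],[1,[245,-128,14],21],[1,[280,-146,16],24],[1,[315,-165,18],27],[1,[350,-183,20],30],[1,[375,-196,22],32],[1,[385,-201,23],32]]'; python3 - <<'E'
from h import *
print(delta([.484,-.3055,.056],np.radians(-16.7)))
t=cam("top");cv2.imwrite("pics/t1.png",t["pixels"][:,:,::-1])
E
```

```text
time: 1.6
ee_pos: [0.4877, -0.3009, 0.1995]
eef_rot: [0.99, -0.141, 0.001, -0.001]
ft_force: [0.1, 0.7, -0.3]
width: 0.0872
(array([ -2.4,   5.7, 143.5]), np.float64(0.44), np.float64(-16.26))
```

View pics/t1.png

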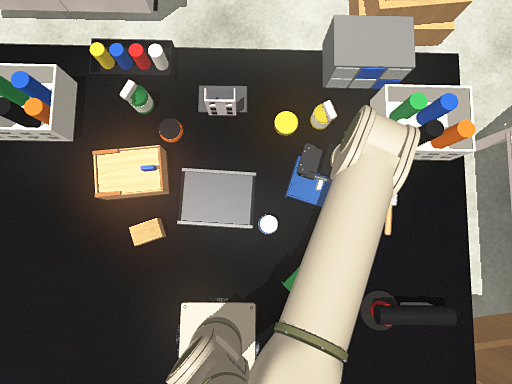

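```bash
python3 -m crank '[[1,[0,2,20],0],[1,[0,4,40],0],[1,[0,4,65],0],[1,[0,4,90],0],[1,[0,4,100],0],[1,[0,4,100],0],[1,[0,4,100],0]]'; python3 - <<'E'
from h import *
print(delta([.484,-.3055,.056],np.radians(-16.7)))
s=cam("scene");crop(s,(110,100,260,250),4,"s1.png")
E
```

```text
time: 2.23
ee_pos: [0.483, -0.3101, 0.1001]
eef_rot: [0.99, -0.144, -0.0, 0.0]
ft_force: [0.2, -0.1, 0.0]
width: 0.087
(array([-0.4, -4.7, 44.1]), np.float64(0.19), np.float64(-16.51))
```

View pics/s1.png

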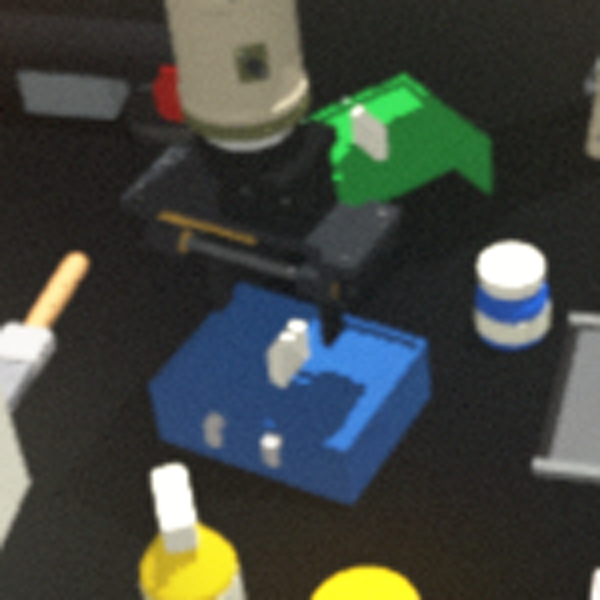

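```bash
python3 -m crank '[[1,[0,-4.5,15],0],[1,[0,-4.5,30],0],[1,[0,-4.5,42],0],[1,[0,-4.5,43],0],[1,[0,-4.5,43],0],[1,[0,-4.5,43],0]]';python3 -m crank '[[-1,[0,0,0],0],[-1,[0,0,0],0],[-1,[0,0,0],0],[-1,[0,0,0],0],[-1,[0,0,0],0],[-1,[0,0,0],0],[-1,[0,0,0],0],[-1,[0,0,0],0],[-1,[0,0,0],0],[-1,[0,0,0],0]]' 50; python3 - <<'E'
from h import *
print(delta([.484,-.3055,.056],np.radians(-16.7)))
E
```

```text
time: 2.78
ee_pos: [0.4851, -0.3056, 0.0577]
eef_rot: [0.99, -0.143, 0.001, 0.0]
ft_force: [-0.3, -0.9, 0.6]
width: 0.0869
time: 3.62
ee_pos: [0.4846, -0.3051, 0.0565]
eef_rot: [0.99, -0.143, 0.0, 0.0]
ft_force: [0.3, 0.1, -0.0]
width: 0.0286
(array([-0.4,  0.5,  0.5]), np.float64(0.22), np.float64(-16.48))
```

```bash
python3 -m crank '[[-1,[0,0,0],0],[-1,[0,0,0],0],[-1,[0,0,0],0],[-1,[0,0,0],0],[-1,[0,0,0],0],[-1,[0,0,0],0]]';python3 -m crank '[[-1,[0,0,-5],0],[-1,[0,0,-10],0],[-1,[0,0,-20],0],[-1,[0,0,-35],0],[-1,[0,0,-50],0],[-1,[0,0,-65],0],[-1,[0,0,-80],0],[-1,[0,0,-90],0],[-1,[0,0,-90],0],[-1,[0,0,-90],0],[-1,[0,0,-90],0]]'; python3 - <<'E'
from h import *
s=cam("scene");crop(s,(110,60,260,260),3,"s2.png")
t=cam("top");crop(t,(260,100,390,240),4,"t2.png")
E
```

```text
time: 4.12
ee_pos: [0.4846, -0.305, 0.0566]
eef_rot: [0.99, -0.143, 0.0, -0.0]
ft_force: [0.4, 1.0, -1.1]
width: 0.0114
time: 5.03
ee_pos: [0.4841, -0.3049, 0.1458]
eef_rot: [0.99, -0.143, -0.001, -0.0]
ft_force: [-0.9, -0.6, -2.1]
width: 0.0114
```

View pics/s2.png

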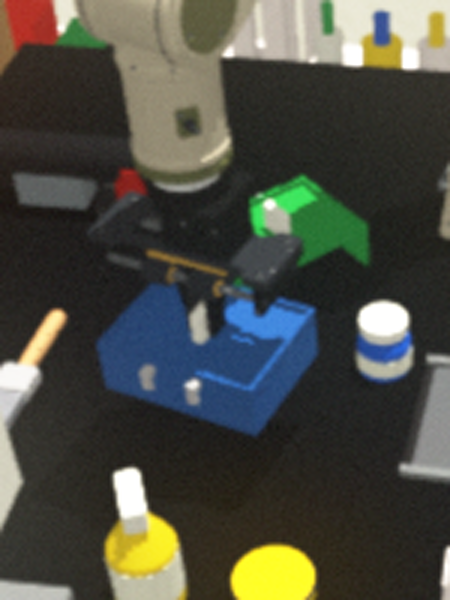

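View pics/t2.png

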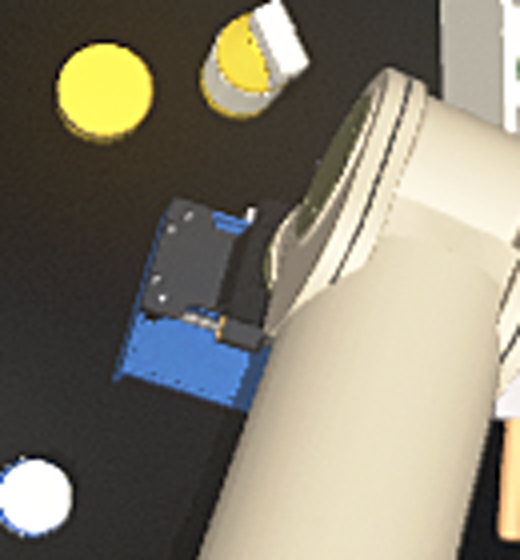

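```bash
python3 - <<'E'
from h import *
print(delta([.610,.002,.1195],np.radians(0.9)))
E
```

```text
(array([  33.8, -330. ,   26.1]), np.float64(-17.39), np.float64(-16.49))
```

```bash
python3 -m crank '[[-1,[2,-20,0],-1],[-1,[4,-50,0],-3],[-1,[7,-80,0],-5],[-1,[10,-110,0],-7],[-1,[13,-140,0],-9],[-1,[16,-170,0],-11],[-1,[20,-205,0],-13],[-1,[24,-240,0],-15],[-1,[28,-270,0],-17],[-1,[32,-300,0],-17.4],[-1,[34,-320,0],-17.4],[-1,[34,-330,0],-17.4]]';python3 -m crank '[[-1,[0,0,0],0],[-1,[0,0,0],0],[-1,[0,0,0],0]]'; python3 - <<'E'
from h import *
print(delta([.610,.002,.1195],np.radians(0.9)))
s=cam("scene");crop(s,(190,150,340,310),4,"s3.png")
t=cam("top");crop(t,(150,70,300,200),4,"t3.png")
E
```

```text
time: 6.13
ee_pos: [0.611, 0.0059, 0.1458]
eef_rot: [1.0, 0.01, -0.0, -0.001]
ft_force: [-0.4, -0.7, -1.4]
width: 0.012
time: 6.38
ee_pos: [0.6104, -0.0006, 0.1462]
eef_rot: [1.0, 0.007, -0.0, 0.001]
ft_force: [-0.2, -0.0, -2.8]
width: 0.0119
(array([-0.3, -2.6, 26.7]), np.float64(-0.11), np.float64(0.79))
```

View pics/s3.png

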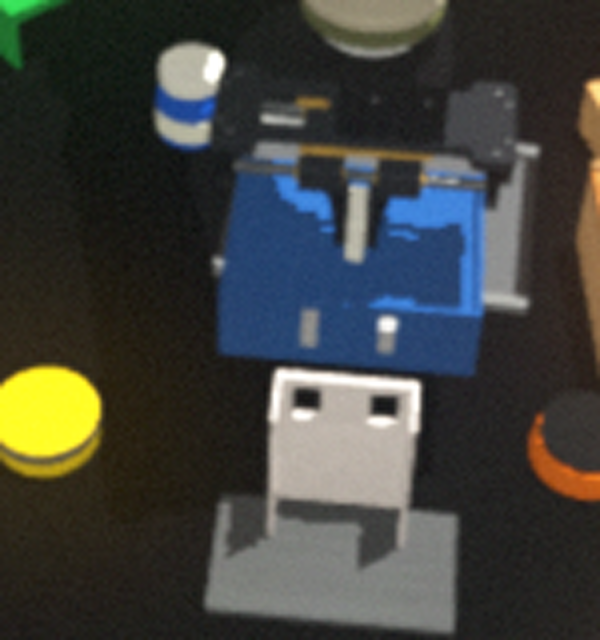

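View pics/t3.png

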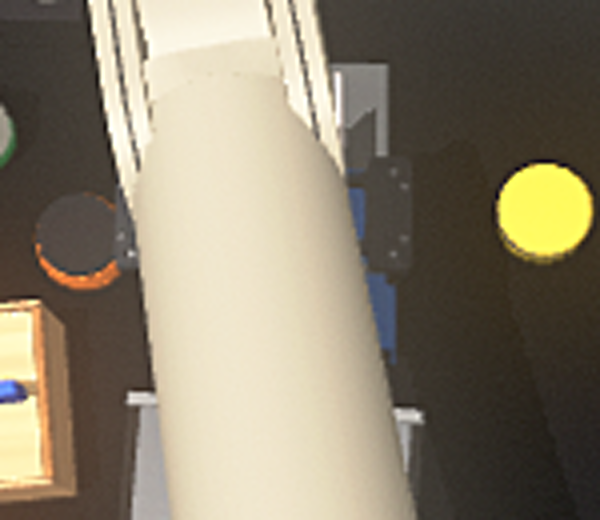

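```bash
python3 - <<'E'
from h import *
np.set_printoptions(precision=4,suppress=True)
s=cam("scene");f=lambda px,off,sc:(np.array(px,float)+.5)/sc-.5+np.array(off)
print("claw tips",ray(s,f([(310,348),(386,354)],(190,150),4),.1197))
print("shelf bottom back edge",ray(s,f([(220,353),(474,374)],(190,150),4),.0897))
print("upright slots lower edges: front",ray(s,f([(306,414),(383,421)],(190,150),4),.089))
crop(s,(235,220,310,270),10,"s3b.png")
print(proj(s,[[.6105+.065,-.085,.0897],[.6105+.065,.085,.0897]])-[190,150])
E
```

```text
claw tips [[ 0.6901 -0.0221  0.1197]
 [ 0.689   0.0273  0.1197]]
shelf bottom back edge [[ 0.6764 -0.083   0.0897]
 [ 0.6734  0.0866  0.0897]]
upright slots lower edges: front [[ 0.72   -0.0209  0.089 ]
 [ 0.7195  0.0291  0.089 ]]
[[ 53.9411  87.5485]
 [117.5061  93.6793]]
```

View pics/s3b.png

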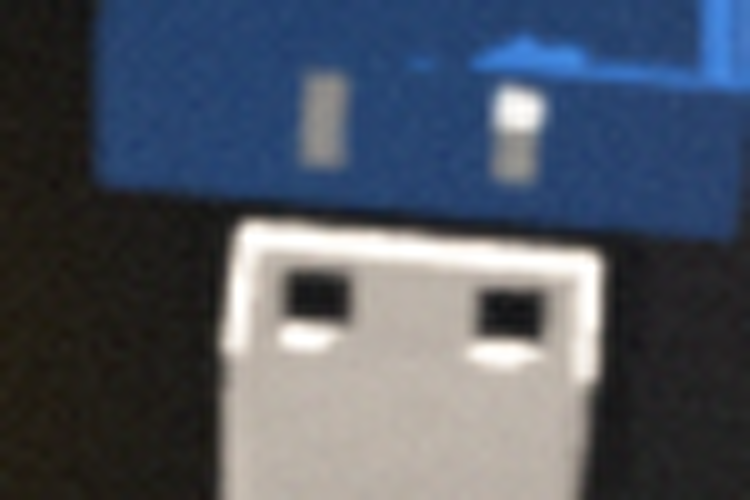

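```bash
python3 -m crank '[[-1,[0,-2,10],0],[-1,[0,-2,20],0],[-1,[0,-2,26.7],0],[-1,[0,-2,26.7],0],[-1,[0,-2,26.7],0]]'; python3 -m crank '[[-1,[5,0,0],0],[-1,[10,0,0],0],[-1,[15,0,0],0],[-1,[20,0,0],0],[-1,[24,0,0],0],[-1,[24,0,0],0],[-1,[24,0,0],0]]'; python3 - <<'E'
from h import *
print(delta([.6505,.002,.1195],np.radians(0.9)))
s=cam("scene");crop(s,(225,210,315,280),8,"s4.png")
E
```

```text
time: 6.95
ee_pos: [0.6102, 0.0036, 0.1189]
eef_rot: [1.0, 0.008, -0.001, 0.0]
ft_force: [-0.2, 0.5, -2.9]
width: 0.0115
time: 7.53
ee_pos: [0.6349, 0.0042, 0.1197]
eef_rot: [1.0, 0.008, -0.0, -0.0]
ft_force: [-0.2, 0.6, -3.1]
width: 0.0115
(array([15.5,  2.4,  0.2]), np.float64(0.02), np.float64(0.92))
```

View pics/s4.png

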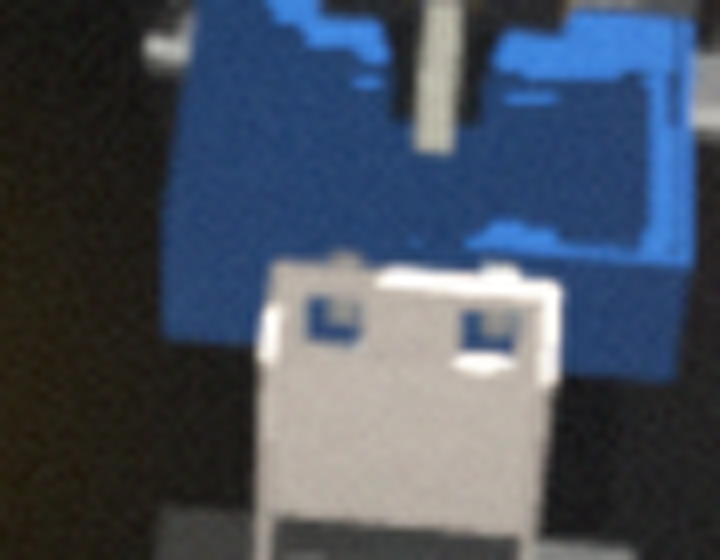

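```bash
python3 -m crank '[[-1,[0,2.8,0],0],[-1,[0,2.8,0],0],[-1,[0,2.8,0],0],[-1,[0,2.8,0],0]]'; python3 - <<'E'
from h import *
print(delta([.6505,.002,.1195],np.radians(0.9)))
s=cam("scene");crop(s,(225,210,315,280),8,"s5.png")
E
```

```text
time: 7.92
ee_pos: [0.6347, 0.0012, 0.1199]
eef_rot: [1.0, 0.008, 0.0, 0.0]
ft_force: [-1.2, 0.1, -1.7]
width: 0.0116
(array([15.8, -0.6,  0.4]), np.float64(0.01), np.float64(0.91))
```

View pics/s5.png

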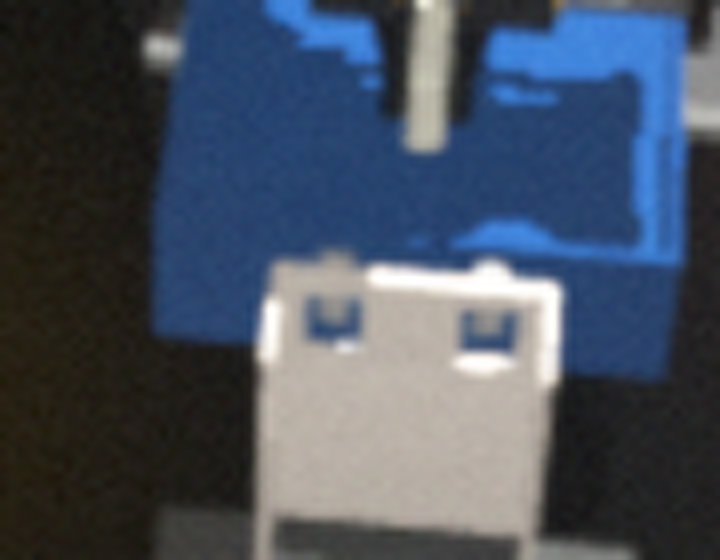

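Claws now centred in both slots (crop ~(333,310) and (489,318)). Push in along +x.

```bash
python3 -m crank '[[-1,[3,0,0],0],[-1,[6,0,0],0],[-1,[9,0,0],0],[-1,[12,0,0],0],[-1,[12,0,0],0],[-1,[12,0,0],0],[-1,[12,0,0],0]]'; python3 -m crank '[[-1,[1,0,0],0],[-1,[2,0,0],0],[-1,[2,0,0],0],[-1,[2,0,0],0]]'; python3 -m crank '[[-1,[1,0,0],0],[-1,[1,0,0],0],[-1,[2,0,0],0],[-1,[2,0,0],0],[-1,[2,0,0],0]]'; python3 - <<'E'
from h import *
s=cam("scene");crop(s,(225,210,315,280),8,"s6.png")
E
```

```text
time: 8.55
ee_pos: [0.6467, 0.0015, 0.1197]
eef_rot: [1.0, 0.008, -0.0, 0.0]
ft_force: [-0.7, 0.3, -2.2]
width: 0.0116
time: 8.88
ee_pos: [0.6488, 0.0015, 0.1199]
eef_rot: [1.0, 0.008, 0.0, 0.0]
ft_force: [-0.4, 0.4, -2.4]
width: 0.0114
time: 9.3
ee_pos: [0.6509, 0.0015, 0.1199]
eef_rot: [1.0, 0.008, 0.0, 0.0]
ft_force: [-0.8, -0.6, -3.3]
width: 0.0114
```

View pics/s6.png

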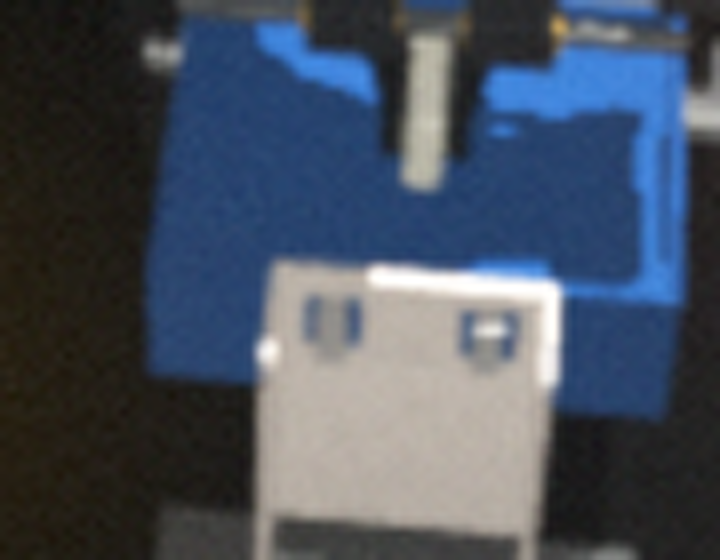

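Tabs have come through the slots. Continue in small steps until contact.

```bash
for i in 1 2; do :; done; python3 -m crank '[[-1,[1,0,0],0],[-1,[1,0,0],0],[-1,[1,0,0],0]]'; python3 -m crank '[[-1,[1,0,0],0],[-1,[1,0,0],0],[-1,[1,0,0],0]]'; python3 -m crank '[[-1,[1,0,0],0],[-1,[1,0,0],0],[-1,[1,0,0],0]]'
```

```text
time: 9.6
ee_pos: [0.6518, 0.0016, 0.1198]
eef_rot: [1.0, 0.008, 0.0, 0.0]
ft_force: [-0.2, 1.0, -2.8]
width: 0.0118
time: 9.85
ee_pos: [0.6519, 0.0018, 0.1197]
eef_rot: [1.0, 0.008, -0.001, 0.0]
ft_force: [-5.0, -0.1, -0.2]
width: 0.0114
time: 10.1
ee_pos: [0.652, 0.0018, 0.1195]
eef_rot: [1.0, 0.008, -0.002, 0.0]
ft_force: [-10.7, -0.6, 2.4]
width: 0.0118
```

```bash
python3 -m crank '[[-1,[-1,0,0],0],[-1,[-1,0,4],0],[-1,[-1,0,8],0],[-1,[-1,0,12],0],[-1,[-1,0,12],0],[-1,[-1,0,12],0]]'; python3 -m crank '[[-1,[0,0,2],0],[-1,[0,0,4],0],[-1,[0,0,4],0],[-1,[0,0,4],0]]'; python3 -m crank '[[-1,[0,0,1],0],[-1,[0,0,2],0],[-1,[0,0,2],0],[-1,[0,0,2],0]]'; python3 - <<'E'
from h import *
s=cam("scene");crop(s,(225,210,315,280),8,"s7.png")
E
```

```text
time: 10.6
ee_pos: [0.652, 0.0016, 0.1072]
eef_rot: [1.0, 0.008, -0.001, 0.0]
ft_force: [-4.0, 0.6, -4.9]
width: 0.0118
time: 10.93
ee_pos: [0.652, 0.0016, 0.1038]
eef_rot: [1.0, 0.008, -0.001, 0.0]
ft_force: [-7.2, -0.3, -0.7]
width: 0.0115
time: 11.27
ee_pos: [0.652, 0.0016, 0.1021]
eef_rot: [1.0, 0.008, -0.001, 0.0]
ft_force: [-9.0, 0.3, 1.4]
width: 0.0118
```

View pics/s7.png

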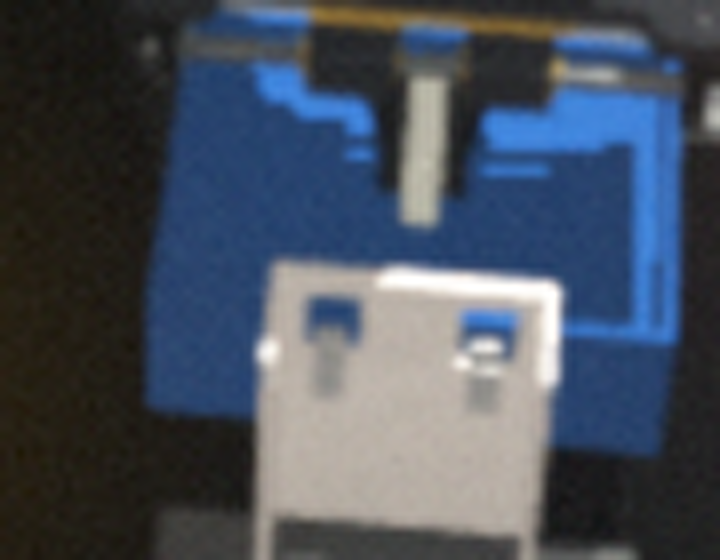

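```bash
python3 -m crank '[[-1,[0,0,1],0],[-1,[0,0,1],0],[-1,[0,0,1],0]]';  python3 -m crank '[[-1,[0,0,1],0],[-1,[0,0,1],0],[-1,[0,0,1],0]]'; python3 -m crank '[[-1,[0,0,1],0],[-1,[0,0,1],0],[-1,[0,0,1],0]]'
```

```text
time: 11.57
ee_pos: [0.652, 0.0016, 0.1016]
eef_rot: [1.0, 0.008, -0.001, 0.0]
ft_force: [-11.4, -0.6, 4.6]
width: 0.0114
time: 11.82
ee_pos: [0.652, 0.0016, 0.1015]
eef_rot: [1.0, 0.008, -0.001, 0.0]
ft_force: [-14.9, -0.6, 12.4]
width: 0.0119
time: 12.07
ee_pos: [0.6519, 0.0016, 0.1014]
eef_rot: [1.0, 0.008, -0.001, 0.0]
ft_force: [-19.1, -1.3, 19.3]
width: 0.0117
```

```bash
python3 -m crank '[[-1,[0,0,1],0],[-1,[0,0,1.5],0],[-1,[0,0,1.5],0],[-1,[0,0,1.5],0]]'; python3 - <<'E'
from h import *
s=cam("scene");crop(s,(225,210,315,280),8,"s8.png")
E
```

```text
time: 12.4
ee_pos: [0.6518, 0.0016, 0.1012]
eef_rot: [1.0, 0.008, -0.001, 0.001]
ft_force: [-24.9, -2.1, 29.9]
width: 0.0115
```

View pics/s8.png

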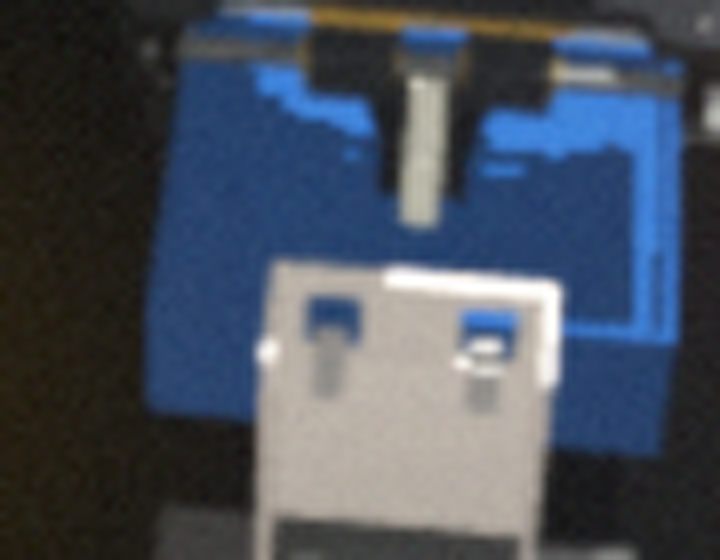

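```bash
python3 -m crank '[[-1,[-1,0,-2],0],[-1,[-2,0,-4],0],[-1,[-2.5,0,-4.5],0],[-1,[-2.5,0,-4.5],0]]'; python3 -m crank '[[-0.3,[0,0,0],0],[-0.3,[0,0,0],0],[-0.3,[0,0,0],0],[-0.3,[0,0,0],0],[0.2,[0,0,0],0],[0.2,[0,0,0],0],[0.2,[0,0,0],0],[0.2,[0,0,0],0]]'; python3 - <<'E'
from h import *
s=cam("scene");crop(s,(205,180,325,280),6,"s9.png")
E
```

```text
time: 12.78
ee_pos: [0.6508, 0.0015, 0.1021]
eef_rot: [1.0, 0.008, 0.001, 0.0]
ft_force: [0.8, -0.5, -4.1]
width: 0.012
time: 13.45
ee_pos: [0.6503, 0.0015, 0.1019]
eef_rot: [1.0, 0.008, 0.0, 0.0]
ft_force: [0.7, -0.6, 0.8]
width: 0.0481
```

View pics/s9.png

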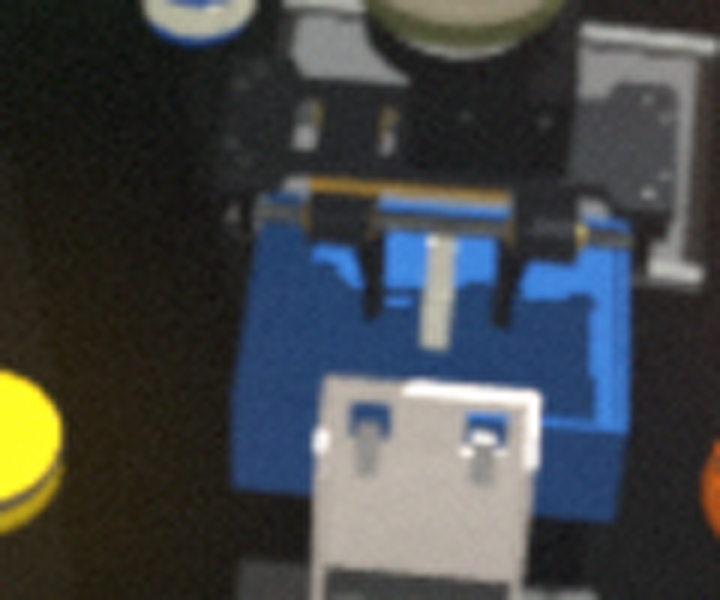

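```bash
python3 -m crank '[[0.2,[0,0,-10],0],[0.2,[0,0,-35],0],[0.2,[0,0,-70],0],[0.2,[0,0,-100],0],[0.2,[0,0,-130],0],[0.2,[-5,0,-140],0],[0.2,[-5,0,-140],0]]'; python3 - <<'E'
from h import *
t=cam("top"); t["pixels"]=cv2.imread("pics/top0.png")[:,:,::-1]; crop(t,(85,135,180,210),8,"t_b.png"); crop(t,(170,155,270,240),7,"t_m.png")
s=cam("scene");cv2.imwrite("pics/s10.png",s["pixels"][:,:,::-1]); crop(s,(325,180,420,255),8,"s_b.png"); 
E
```

```text
time: 14.08
ee_pos: [0.6463, 0.0019, 0.2462]
eef_rot: [1.0, 0.008, 0.003, 0.0]
ft_force: [0.7, 0.9, 0.5]
width: 0.0522
```

View pics/t_b.png

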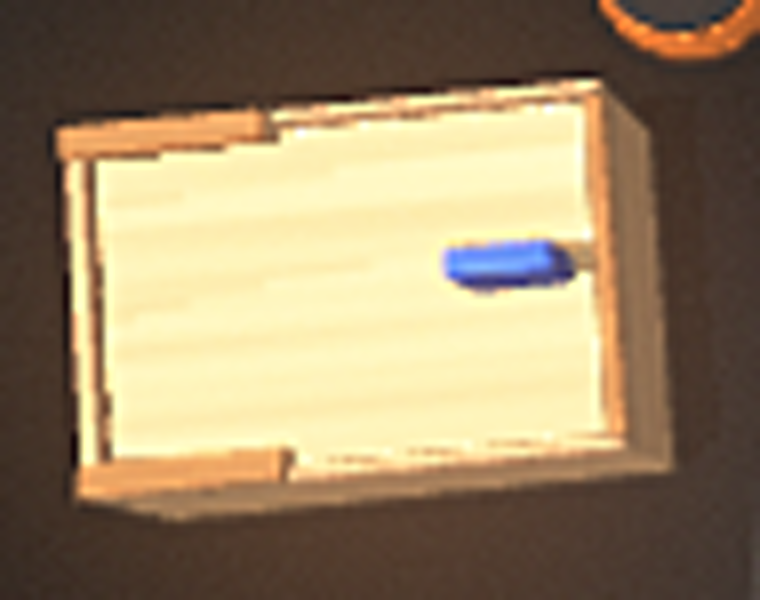

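View pics/t_m.png

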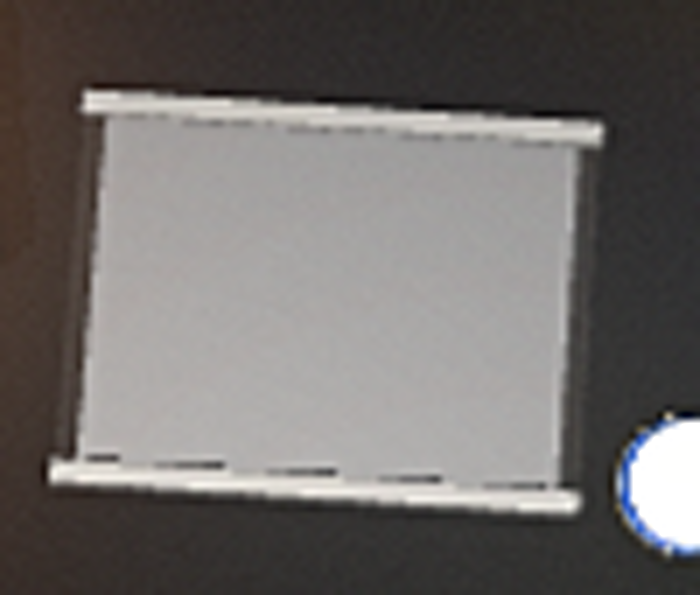

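View pics/s_b.png

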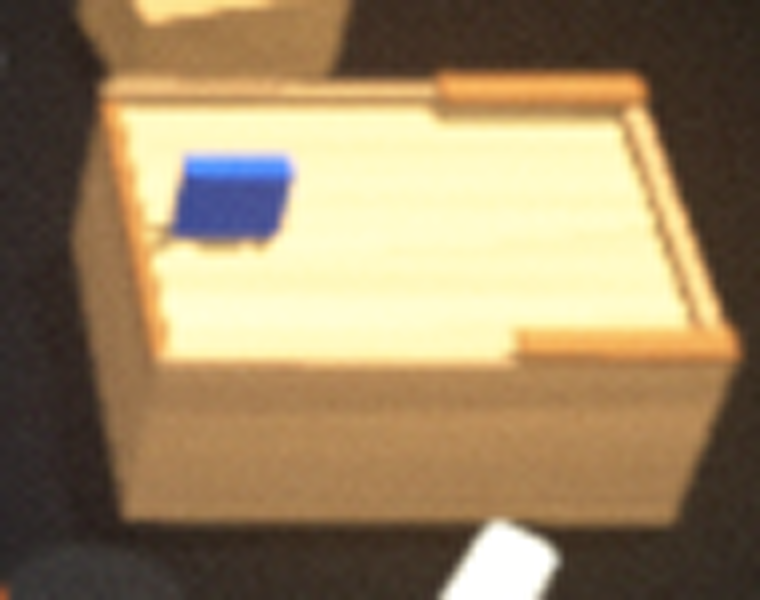

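View pics/s10.png

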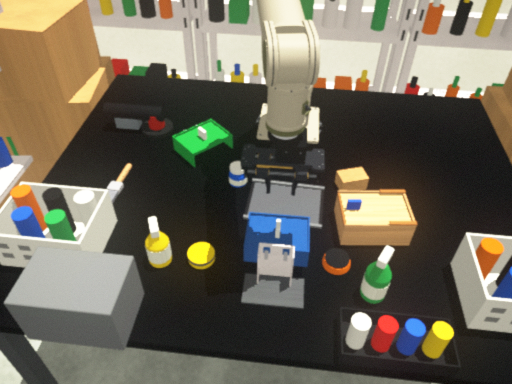

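```bash
python3 - <<'E'
from h import *
np.set_printoptions(precision=4,suppress=True)
t=cam("top"); s=cam("scene")
F=lambda px,off,sc:(np.array(px,float)+.5)/sc-.5+np.array(off)
T=lambda px,z:ray(t,F(px,(85,135),8),z)
S=lambda px,z:ray(s,F(px,(325,180),8),z)
def rep(n,q):
    d=q[1]-q[0]; print(n,q.round(4).tolist(),"ang",np.degrees(np.arctan2(d[1],d[0])).round(2),"len",np.linalg.norm(d).round(4))
rep("T cheek +X edge (+x end -> )",T([(602,80),(57,130)],.089))
rep("T rail outer corners",T([(57,130),(77,498)],.092))
rep("T lip outer",T([(605,90),(630,445)],.083))
rep("T lip inner",T([(585,100),(607,440)],.083))
rep("T fin top axis",T([(548,257),(446,263)],.114))
rep("S fin top axis",S([(187,168),(292,168)],.114))
rep("S rail corners +x end outer",S([(645,75),(742,352)],.092))
rep("S far cheek edge",S([(100,78),(645,75)],.089))
rep("S bottom near edge",S([(122,522),(675,522)],.0))
rep("S lip outer",S([(105,105),(155,360)],.083))
rep("T bottom -x end",T([(672,470),(650,130)],0))
# mat
M=lambda px,z:ray(t,F(px,(170,155),7),z)
rep("mat strip top(world +x) outer",M([(605,125),(83,90)],.010))
rep("mat strip bottom outer",M([(582,512),(50,485)],.010))
rep("mat strip top inner",M([(605,145),(83,112)],.010))
rep("mat strip bot inner",M([(582,490),(50,460)],.010))
E
```

```text
T cheek +X edge (+x end -> ) [[0.5897, 0.1796, 0.089], [0.5666, 0.3827, 0.089]] ang 96.5 len 0.2044
T rail outer corners [[0.5659, 0.3814, 0.092], [0.4277, 0.3648, 0.092]] ang -173.16 len 0.1392
T lip outer [[0.5873, 0.1799, 0.083], [0.4519, 0.1644, 0.083]] ang -173.5 len 0.1363
T lip inner [[0.5833, 0.1872, 0.083], [0.4537, 0.1731, 0.083]] ang -173.77 len 0.1304
T fin top axis [[0.5172, 0.1899, 0.114], [0.5143, 0.2269, 0.114]] ang 94.49 len 0.0371
S fin top axis [[0.523, 0.1935, 0.114], [0.5183, 0.2307, 0.114]] ang 97.25 len 0.0375
S rail corners +x end outer [[0.4281, 0.3713, 0.092], [0.5674, 0.3857, 0.092]] ang 5.93 len 0.14
S far cheek edge [[0.4526, 0.1678, 0.089], [0.4248, 0.3725, 0.089]] ang 97.74 len 0.2065
S bottom near edge [[0.5926, 0.1851, -0.0], [0.5675, 0.3858, 0.0]] ang 97.14 len 0.2023
S lip outer [[0.4608, 0.1703, 0.083], [0.5883, 0.1847, 0.083]] ang 6.4 len 0.1284
T bottom -x end [[0.4512, 0.1671, 0.0], [0.5909, 0.182, 0.0]] ang 6.09 len 0.1405
mat strip top(world +x) outer [[0.523, -0.1141, 0.01], [0.5349, 0.127, 0.01]] ang 87.16 len 0.2414
mat strip bottom outer [[0.345, -0.1062, 0.01], [0.3533, 0.1349, 0.01]] ang 88.02 len 0.2413
mat strip top inner [[0.5136, -0.1142, 0.01], [0.5247, 0.1266, 0.01]] ang 87.38 len 0.2411
mat strip bot inner [[0.3549, -0.1061, 0.01], [0.3646, 0.1354, 0.01]] ang 87.7 len 0.2416
```

```bash
python3 - <<'E'
from h import *
print(r.read_state()["joint_positions"].round(2))
print(delta([.517,.211,.25],np.radians(-83.5)))
E
```

```text
[ 0.28  0.41 -0.48  1.35  0.19  1.42 -1.75]
(array([-124.3, -211.8,   -9.5]), np.float64(84.41), np.float64(0.91))
```

```bash
python3 -m crank '[[0.1,[-5,-15,0],-7],[0.1,[-15,-33,0],-14],[0.1,[-25,-50,0],-21],[0.1,[-35,-70,0],-28],[0.1,[-50,-90,0],-35],[0.1,[-60,-110,0],-42],[0.1,[-75,-130,0],-49],[0.1,[-85,-150,0],-56],[0.1,[-95,-165,0],-63],[0.1,[-105,-180,0],-70],[0.1,[-115,-195,0],-77],[0.1,[-124,-212,0],-84]]'; python3 -m crank '[[0.1,[0,0,0],-6],[0.1,[0,0,0],-11],[0.1,[0,0,0],-11],[0.1,[0,0,0],-11],[0.1,[0,0,0],-11]]'; python3 - <<'E'
from h import *
print(r.read_state()["joint_positions"].round(2))
print(delta([.517,.211,.0845],np.radians(96.5)))
s=cam("scene");crop(s,(305,120,425,250),5,"s11.png"); cv2.imwrite("pics/s11f.png",s["pixels"][:,:,::-1])
E
```

```text
time: 15.28
ee_pos: [0.5169, 0.2115, 0.2404]
eef_rot: [0.736, 0.677, -0.001, -0.0]
ft_force: [0.1, 0.4, -0.1]
width: 0.0477
time: 15.7
ee_pos: [0.5178, 0.211, 0.2411]
eef_rot: [0.671, 0.741, -0.0, -0.0]
ft_force: [-0.6, -0.0, 0.1]
width: 0.0478
[ 0.24  0.28 -0.85  1.58  0.21  1.38 -0.53]
(array([ 1.000e-01, -7.000e-01,  1.566e+02]), np.float64(-0.79), np.float64(95.71))
```

View pics/s11f.png

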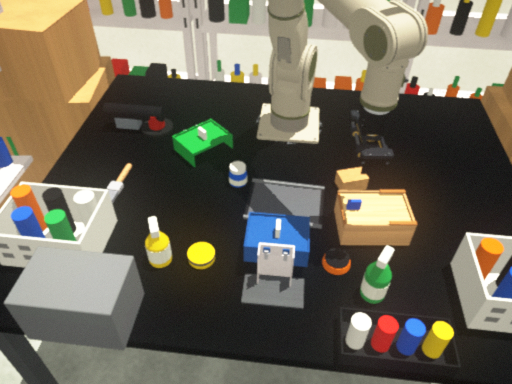

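```bash
python3 -m crank '[[0.1,[0,0,20],-0.8],[0.1,[0,0,50],-0.8],[0.1,[0,0,80],-0.8],[0.1,[0,0,105],-0.8],[0.1,[0,0,110],-0.8],[0.1,[0,0,110],-0.8],[0.1,[0,0,110],-0.8]]'; python3 - <<'E'
from h import *
print(delta([.517,.211,.0845],np.radians(96.5)))
s=cam("scene");crop(s,(305,150,425,250),6,"s12.png"); t=cam("top"); crop(t,(85,120,185,220),6,"t12.png")
E
```

```text
time: 16.33
ee_pos: [0.5184, 0.2118, 0.133]
eef_rot: [0.665, 0.747, 0.0, 0.0]
ft_force: [0.3, 0.1, 0.5]
width: 0.0479
(array([-0.7, -1.5, 48.5]), np.float64(0.18), np.float64(96.68))
```

View pics/s12.png

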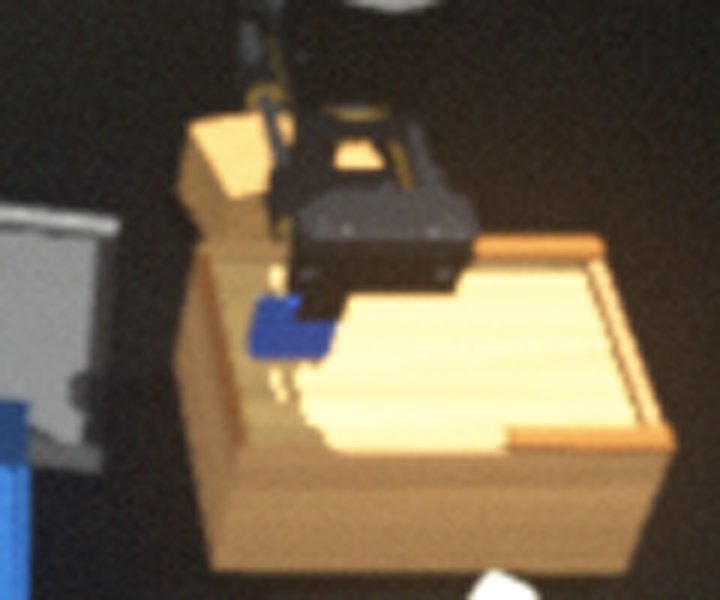

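View pics/t12.png

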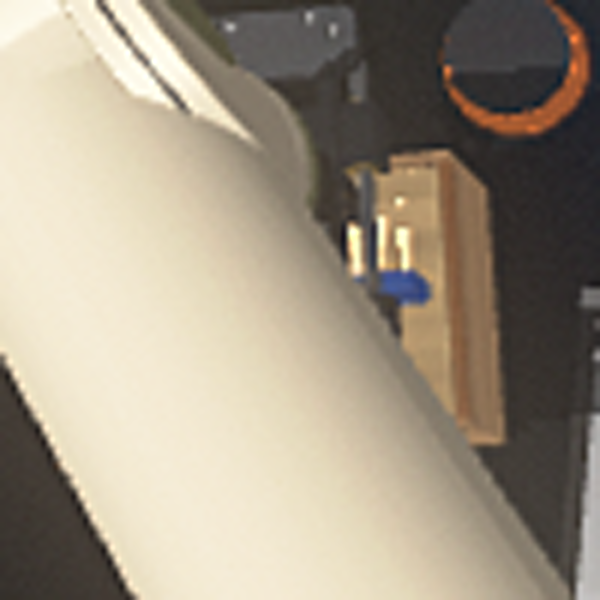

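```bash
python3 - <<'E'
from h import *
s=cam("scene"); p=r.read_state()["ee_pos"]
print((proj(s,[p,p*[1,1,0]+[0,0,.114],p*[1,1,0]+[0,0,.08],[.518,.210,.08]])-[305,150])*6)
t=cam("top"); print((proj(t,[p,p*[1,1,0]+[0,0,.114]])-[85,120])*6)
E
```

```text
[[303.41842251 271.13981319]
 [296.43645455 300.68680021]
 [284.65605864 350.54025223]
 [280.5607421  348.9589717 ]]
[[351.46311053 268.45866158]
 [363.20460725 275.92735222]]
```

```bash
python3 -m crank '[[0.1,[-0.5,-1,15],0],[0.1,[-0.5,-1,30],0],[0.1,[-0.5,-1,42],0],[0.1,[-0.5,-1,48],0],[0.1,[-0.5,-1,48],0],[0.1,[-0.5,-1,48],0]]'; python3 - <<'E'
from h import *
print(delta([.517,.211,.0845],np.radians(96.5)))
s=cam("scene");crop(s,(305,150,425,250),6,"s13.png"); t=cam("top"); crop(t,(85,120,185,220),6,"t13.png")
E
```

```text
time: 17.03
ee_pos: [0.5171, 0.211, 0.0842]
eef_rot: [0.664, 0.747, 0.0, -0.0]
ft_force: [-0.1, 0.2, 0.8]
width: 0.0478
(array([ 0. , -0.1, -0.3]), np.float64(0.22), np.float64(96.72))
```

View pics/s13.png

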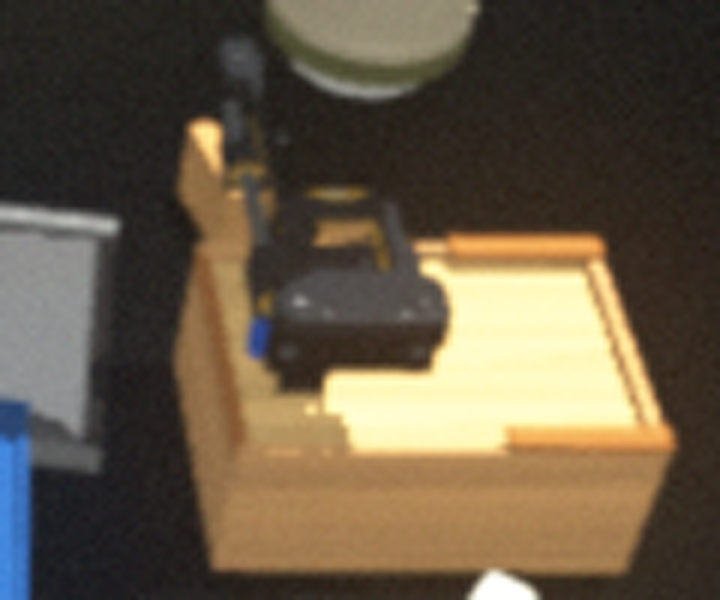

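View pics/t13.png

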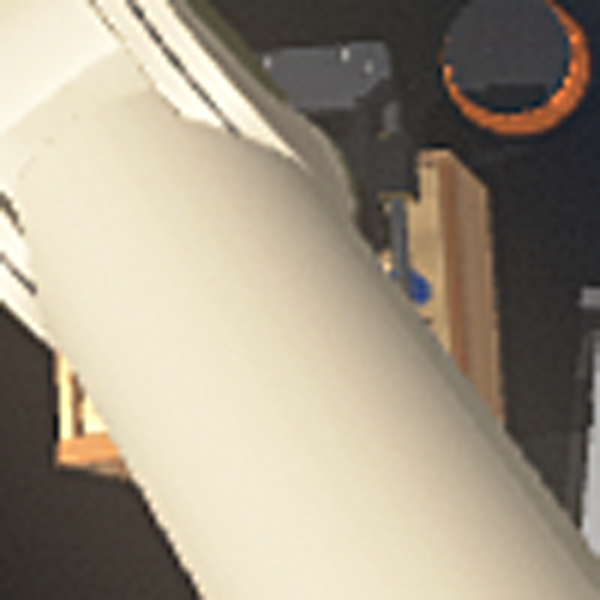

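```bash
python3 -m crank '[[-1,[0,0,0],0],[-1,[0,0,0],0],[-1,[0,0,0],0],[-1,[0,0,0],0],[-1,[0,0,0],0],[-1,[0,0,0],0],[-1,[0,0,0],0],[-1,[0,0,0],0],[-1,[0,0,0],0],[-1,[0,0,0],0]]' 7; python3 -m crank '[[-1,[0,0,-2],0],[-1,[0,0,-4],0],[-1,[0,0,-6],0],[-1,[0,0,-8],0],[-1,[0,0,-10],0],[-1,[0,0,-12],0],[-1,[0,0,-12],0],[-1,[0,0,-12],0],[-1,[0,0,-12],0]]'; python3 - <<'E'
from h import *
s=cam("scene");crop(s,(305,150,425,250),6,"s14.png"); t=cam("top"); crop(t,(85,120,185,220),6,"t14.png")
E
```

```text
time: 17.97
ee_pos: [0.5171, 0.2108, 0.0839]
eef_rot: [0.664, 0.747, 0.0, 0.0]
ft_force: [1.0, -0.5, 0.4]
width: 0.0123
time: 18.72
ee_pos: [0.517, 0.2108, 0.0958]
eef_rot: [0.664, 0.747, -0.0, 0.0]
ft_force: [0.1, 0.8, -1.4]
width: 0.0119
```

View pics/s14.png

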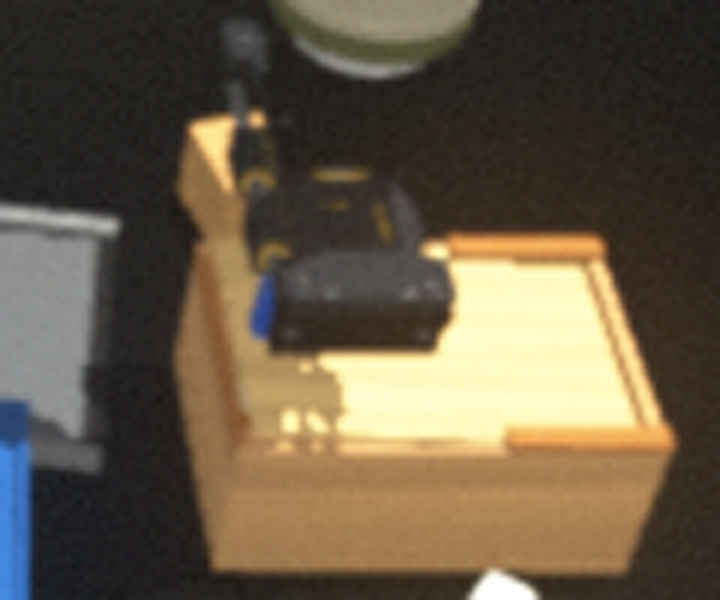

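View pics/t14.png

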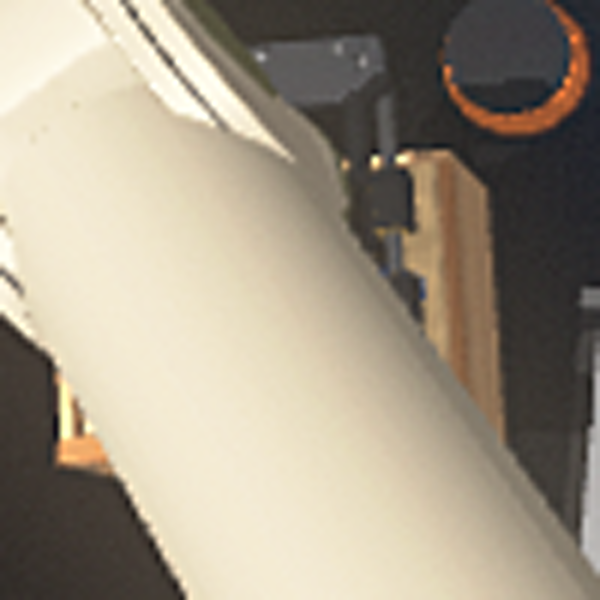

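```bash
python3 -m crank '[[-1,[-4,0,0],0],[-1,[-8,0,0],0],[-1,[-12,0,0],0],[-1,[-16,0,0],0],[-1,[-20,0,0],0],[-1,[-25,0,0],0],[-1,[-25,0,0],0],[-1,[-25,0,0],0]]'; python3 - <<'E'
from h import *
s=cam("scene");crop(s,(285,150,425,250),5,"s15.png")
E
```

```text
time: 19.48
ee_pos: [0.52, 0.1855, 0.0958]
eef_rot: [0.665, 0.747, -0.0, 0.0]
ft_force: [-0.3, 0.3, -2.2]
width: 0.0117
```

View pics/s15.png

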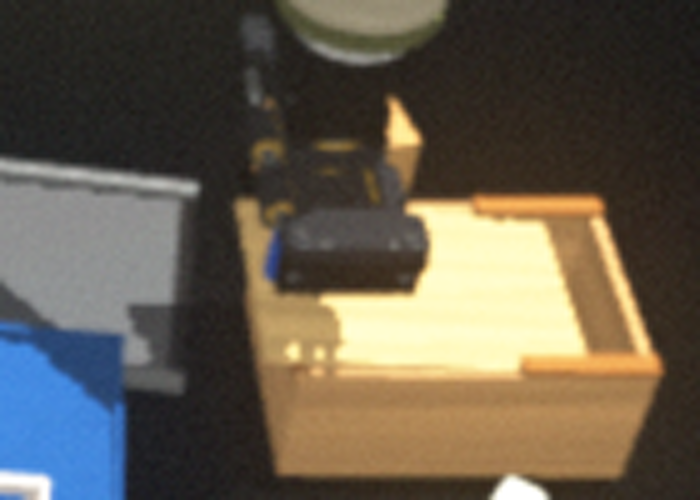

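The lid has cleared the lip (its near end now over the left wall at crop (240–275, 200–370)), and the gap opened at its far end (585,290). Continue.

```bash
python3 -m crank '[[-1,[-5,0,0],0],[-1,[-10,0,-0.5],0],[-1,[-16,0,-1],0],[-1,[-22,0,-1.5],0],[-1,[-28,0,-2],0],[-1,[-34,0,-2.5],0],[-1,[-40,0,-3],0],[-1,[-46,0,-3.5],0],[-1,[-53,0,-4],0],[-1,[-60,0,-4],0],[-1,[-60,0,-4],0],[-1,[-60,0,-4],0]]'; python3 - <<'E'
from h import *
s=cam("scene");crop(s,(265,140,425,250),4.8,"s16.png")
E
```

```text
time: 20.53
ee_pos: [0.527, 0.1259, 0.0998]
eef_rot: [0.665, 0.747, -0.0, 0.0]
ft_force: [-0.2, 0.4, -1.4]
width: 0.0117
```

View pics/s16.png

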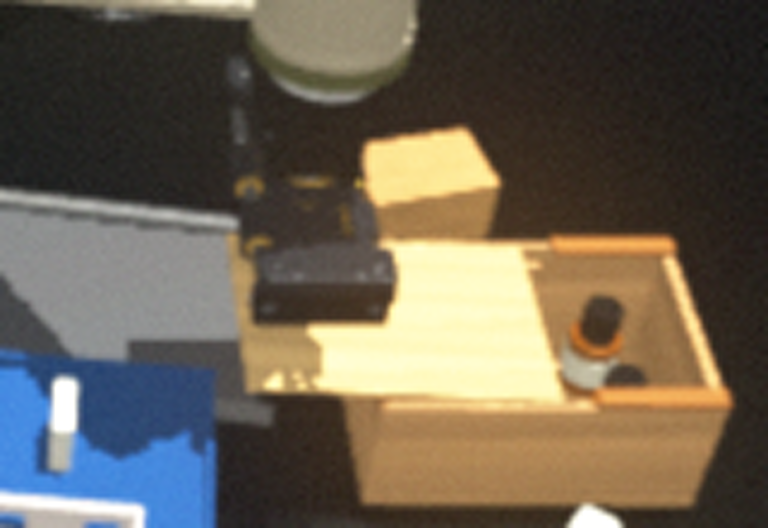

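```bash
python3 -m crank '[[-1,[0,0,0],0],[-1,[0,0,0],0],[-1,[0,0,-5],0],[-1,[0,0,-10],0],[-1,[0,0,-20],0],[-1,[0,0,-35],0],[-1,[0,0,-50],0],[-1,[0,0,-65],0],[-1,[0,0,-70],0],[-1,[0,0,-70],0],[-1,[0,0,-70],0]]' 30; python3 - <<'E'
from h import *
print(delta([.437,-.052,.17],np.radians(87.6)))
s=cam("scene");crop(s,(265,110,425,250),4.8,"s17.png")
E
```

```text
time: 21.5
ee_pos: [0.5269, 0.1263, 0.1698]
eef_rot: [0.664, 0.747, 0.0, 0.0]
ft_force: [-0.3, -0.8, -1.9]
width: 0.012
(array([-166.6, -110.2,   -0.2]), np.float64(9.12), np.float64(96.72))
```

View pics/s17.png

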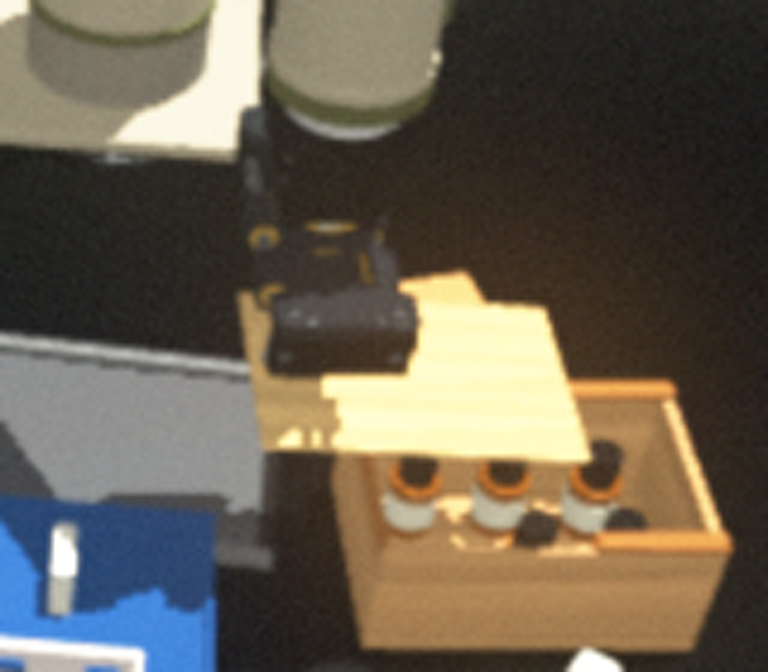

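```bash
python3 -m crank '[[-1,[-8,-15,0],1],[-1,[-22,-35,0],2],[-1,[-40,-55,0],3],[-1,[-60,-72,0],4],[-1,[-80,-87,0],5],[-1,[-100,-98,0],6],[-1,[-120,-104,0],7],[-1,[-140,-108,0],8],[-1,[-155,-110,0],9.1],[-1,[-165,-110,0],9.1],[-1,[-166.6,-110,0],9.1],[-1,[-166.6,-110,0],9.1]]'; python3 -m crank '[[-1,[0,0,20],0],[-1,[0,0,40],0],[-1,[0,0,60],0],[-1,[0,0,80],0],[-1,[0,0,90],0],[-1,[0,0,100],0],[-1,[0,0,110],0],[-1,[0,0,110],0],[-1,[0,0,110],0]]'; python3 - <<'E'
from h import *
print(delta([.437,-.052,.0],np.radians(87.6)))
s=cam("scene");crop(s,(215,110,375,250),4.8,"s18.png"); t=cam("top"); crop(t,(150,135,290,250),5,"t18.png")
E
```

```text
time: 22.55
ee_pos: [0.4373, -0.0517, 0.1695]
eef_rot: [0.722, 0.692, 0.0, -0.0]
ft_force: [-0.1, 0.9, -1.2]
width: 0.0115
time: 23.3
ee_pos: [0.4373, -0.0516, 0.0599]
eef_rot: [0.722, 0.692, 0.0, -0.0]
ft_force: [0.6, -0.8, -0.7]
width: 0.0121
(array([-0.4, -0.3, 59.9]), np.float64(0.04), np.float64(87.64))
```

View pics/s18.png

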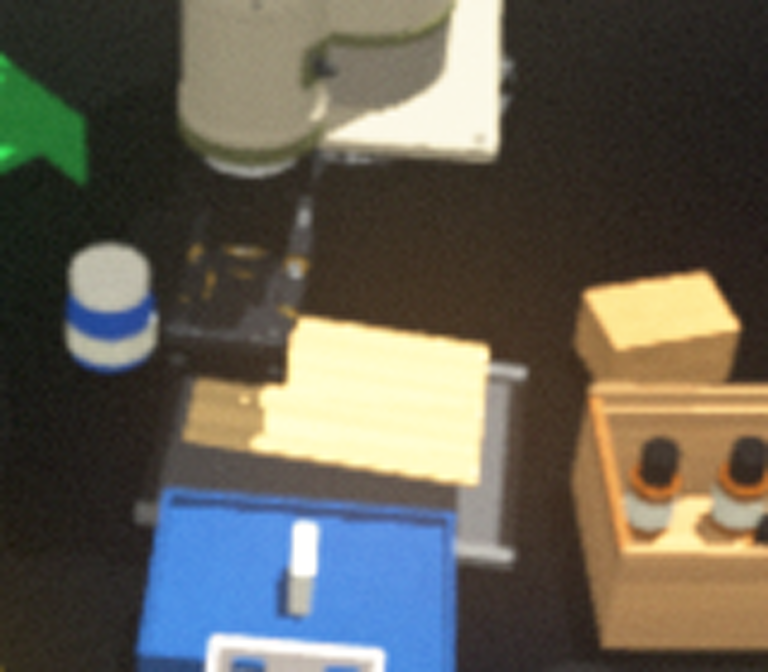

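View pics/t18.png

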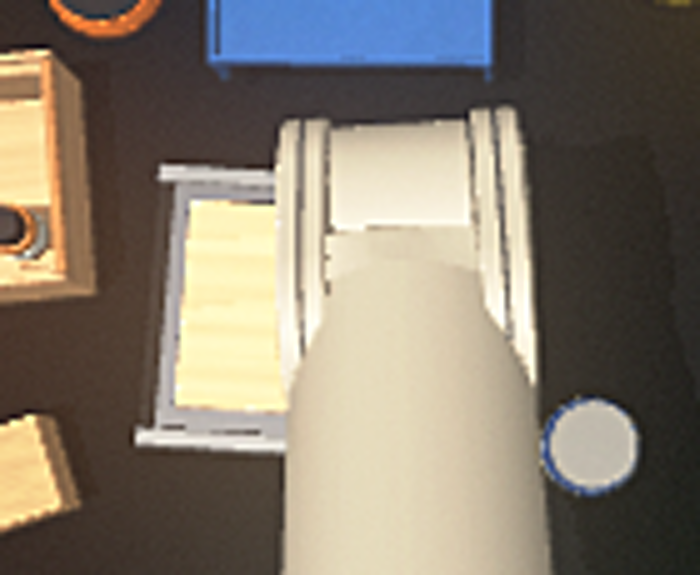

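```bash
python3 - <<'E'
from h import *
t=cam("top"); s=cam("scene")
print(ray(t,[268,224],.07)); print(ray(s,[[215+110/4.8,110+265/4.8]],.07))
E
python3 -m crank '[[-1,[0,0,10],0],[-1,[0,0,20],0],[-1,[0,0,28],0],[-1,[0,0,35],0],[-1,[0,0,38],0],[-1,[0,0,38],0],[-1,[0,0,38],0]]'
```

```text
[[ 0.35641221 -0.15104504  0.07      ]]
[[ 0.35758181 -0.14727344  0.07      ]]
time: 24.08
ee_pos: [0.4371, -0.0518, 0.0217]
eef_rot: [0.722, 0.692, -0.0, -0.0]
ft_force: [0.3, -0.1, -2.1]
width: 0.0116
```

```bash
python3 -m crank '[[-1,[0,0,0],0],[-1,[0,0,2],0],[-1,[0,0,4],0],[-1,[0,0,6],0],[-1,[0,0,8],0],[-1,[0,0,9],0],[-1,[0,0,9.5],0],[-1,[0,0,9.5],0],[-1,[0,0,9.5],0]]' 5;  python3 - <<'E'
from h import *
s=cam("scene");crop(s,(215,110,375,250),4.8,"s19.png")
E
```

```text
time: 24.83
ee_pos: [0.4372, -0.0519, 0.0123]
eef_rot: [0.722, 0.692, -0.0, 0.0]
ft_force: [0.1, 0.1, -2.0]
width: 0.0121
```

View pics/s19.png

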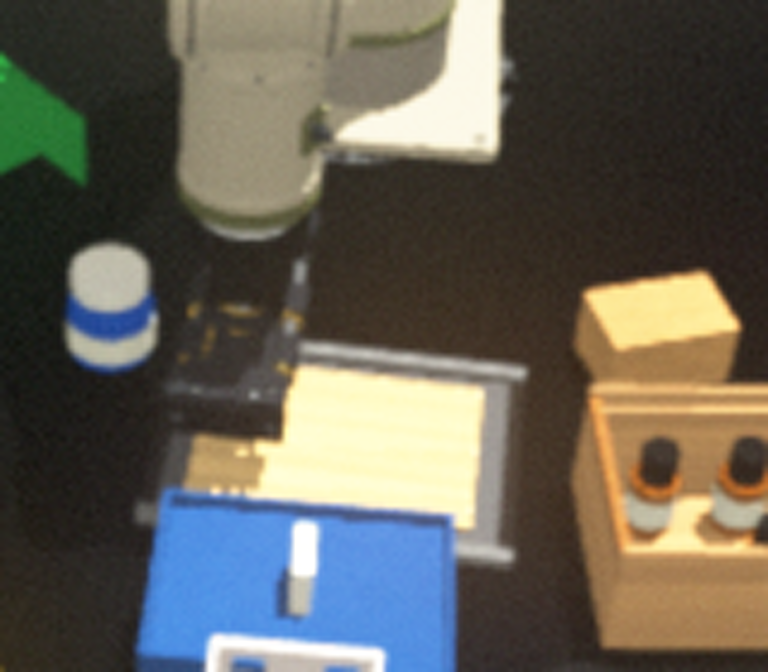

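```bash
python3 -m crank '[[-1,[0,0,1],0],[-1,[0,0,1],0],[-0.4,[0,0,0.5],0],[-0.4,[0,0,0.5],0],[-0.4,[0,0,0.5],0],[-0.4,[0,0,0.5],0],[0,[0,0,0],0],[0,[0,0,0],0],[0,[0,0,0],0],[0,[0,0,0],0]]'; python3 -m crank '[[0,[0,0,-10],0],[0,[0,0,-30],0],[0,[0,0,-60],0],[0,[0,0,-95],0],[0,[0,0,-130],0],[0,[0,0,-165],0],[0,[0,0,-200],0],[0,[0,0,-225],0],[0,[0,0,-230],0],[0,[0,0,-230],0]]'; python3 - <<'E'
from h import *
s=cam("scene");cv2.imwrite("pics/s20.png",s["pixels"][:,:,::-1]);t=cam("top");cv2.imwrite("pics/t20.png",t["pixels"][:,:,::-1])
E
```

```text
time: 25.72
ee_pos: [0.4372, -0.0519, 0.0123]
eef_rot: [0.722, 0.692, -0.0, 0.0]
ft_force: [0.3, -0.1, -0.2]
width: 0.0413
time: 26.55
ee_pos: [0.438, -0.0518, 0.2446]
eef_rot: [0.722, 0.692, 0.001, 0.002]
ft_force: [-0.8, 0.1, -0.5]
width: 0.0435
```

View pics/s20.png

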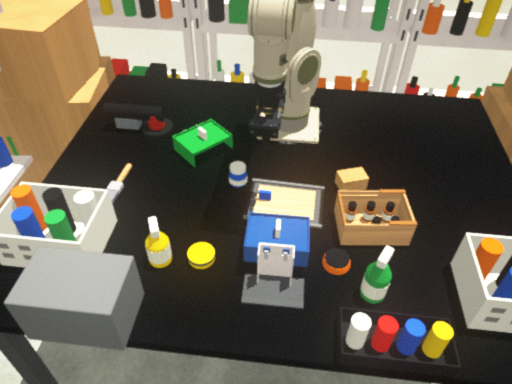

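View pics/t20.png

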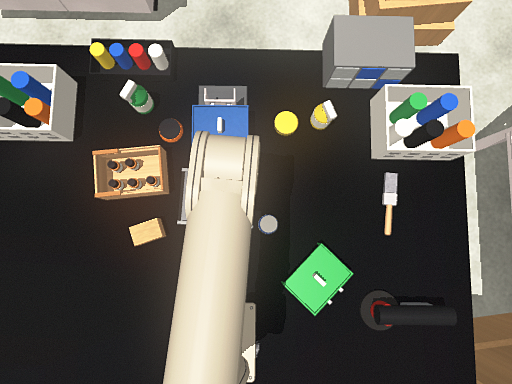

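```bash
python3 - <<'E'
from h import *
t=cam("top"); crop(t,(88,140,178,205),8,"t21.png")
s=cam("scene"); crop(s,(325,180,420,255),8,"s21.png"); crop(s,(230,170,335,270),7,"s21m.png")
E
```

```text
(no output)
```

View pics/t21.png

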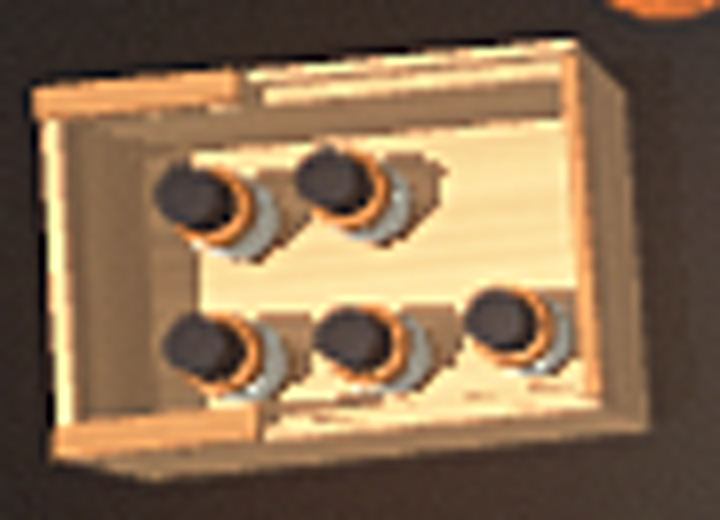

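View pics/s21.png

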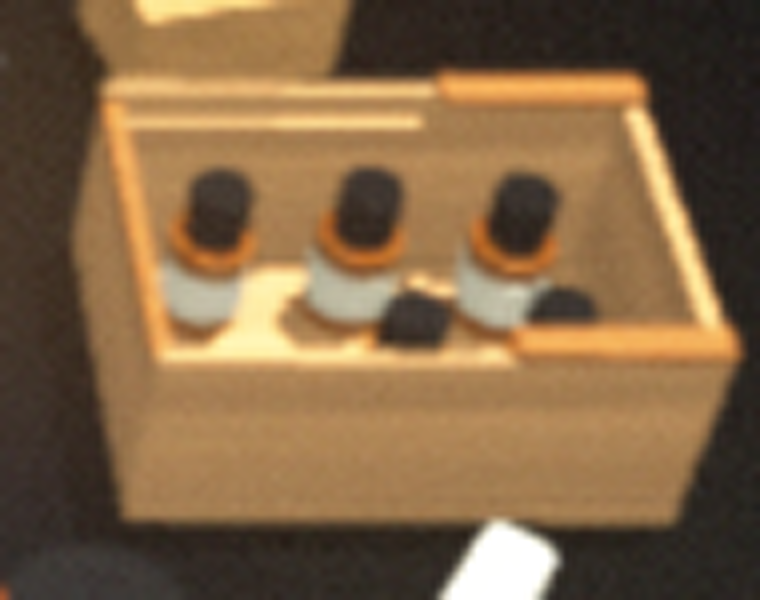

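View pics/s21m.png

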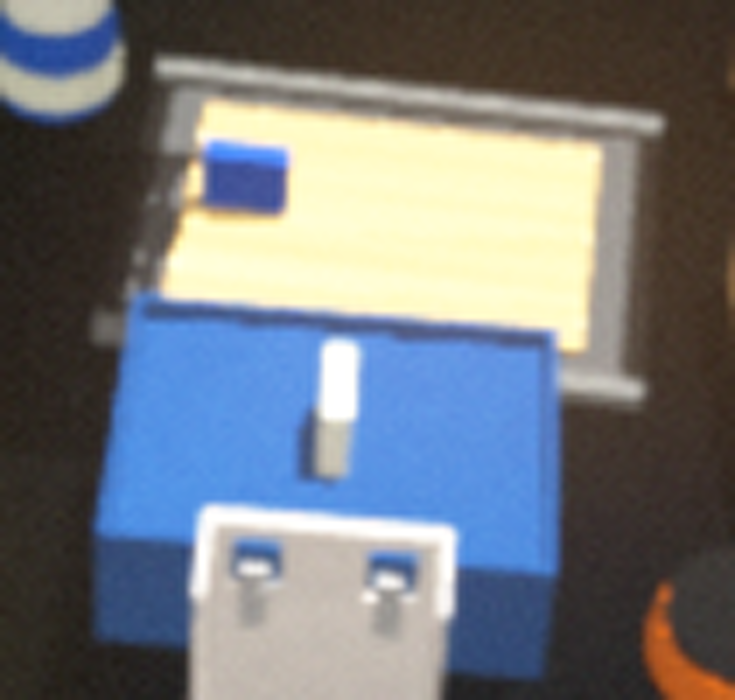

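```bash
python3 - <<'E'
from h import *
np.set_printoptions(precision=4,suppress=True)
t=cam("top"); s=cam("scene")
F=lambda px,off,sc:(np.array(px,float)+.5)/sc-.5+np.array(off)
tp=F([(190,194),(331,181),(197,345),(349,339),(500,321)],(88,140),8)
sp=F([(565,307),(417,312),(527,192),(372,188),(222,189)],(325,180),8)
a=ray(t,tp,.071); b=ray(s,sp,.071)
for i in range(5): print(a[i],b[i],"mean",(a[i]+b[i])/2,"tri",tri([t,s],[tp[i],sp[i]]))
yaw=np.radians(96.5); c=np.array([.5086,.2764]); 
Rm=np.array([[np.cos(yaw),np.sin(yaw)],[-np.sin(yaw),np.cos(yaw)]])
print((((a+b)/2)[:,:2]-c)@Rm.T)
# gripper/lid check
M=lambda px,z:ray(s,F(px,(230,170),7),z)
print("lid edges s: left top corner,right top corner,right bottom",M([(208,98),(603,145),(585,352)],.007)," mat:",M([(157,68),(662,125),(643,390)],.010))
E
```

```text
[0.5314 0.3288 0.071 ] [0.5329 0.3343 0.071 ] mean [0.5321 0.3315 0.071 ] tri [0.5318 0.3323 0.0689]
[0.5374 0.2756 0.071 ] [0.542  0.2811 0.071 ] mean [0.5397 0.2783 0.071 ] tri [0.5383 0.2799 0.0663]
[0.4734 0.3226 0.071 ] [0.4752 0.3272 0.071 ] mean [0.4743 0.3249 0.071 ] tri [0.4737 0.3257 0.0688]
[0.4767 0.2655 0.071 ] [0.4803 0.27   0.071 ] mean [0.4785 0.2677 0.071 ] tri [0.4772 0.2689 0.0673]
[0.4846 0.2088 0.071 ] [0.4879 0.2145 0.071 ] mean [0.4863 0.2116 0.071 ] tri [0.4851 0.2125 0.0674]
[[ 0.0521 -0.0296]
 [-0.0016 -0.0311]
 [ 0.0521  0.0286]
 [-0.0052  0.0309]
 [-0.0618  0.0295]]
lid edges s: left top corner,right top corner,right bottom [[ 0.3682 -0.075   0.007 ]
 [ 0.377   0.1116  0.007 ]
 [ 0.5099  0.1055  0.007 ]]  mat: [[ 0.3535 -0.1012  0.01  ]
 [ 0.363   0.1387  0.01  ]
 [ 0.5319  0.1304  0.01  ]]
```

```bash
python3 - <<'E'
from h import *
print(delta([.5397,.2783,.20],np.radians(6.5)),r.read_state()["joint_positions"].round(2))
E
```

```text
(array([334. ,  89.5,  41.3]), np.float64(81.13), np.float64(87.63)) [ 0.73 -0.07 -0.68  1.86 -0.04  1.34  0.03]
```

```bash
python3 -m crank '[[-0.1,[20,5,0],6.5],[-0.1,[48,12,0],13],[-0.1,[76,20,0],20],[-0.1,[104,28,0],27],[-0.1,[132,36,0],34],[-0.1,[162,44,0],41],[-0.1,[192,52,0],48],[-0.1,[222,60,0],55],[-0.1,[252,68,0],62],[-0.1,[282,76,0],69],[-0.1,[312,84,0],76],[-0.1,[334,89.5,0],81]]'; python3 -m crank '[[-0.1,[0,0,15],0],[-0.1,[0,0,30],0],[-0.1,[0,0,40],0],[-0.1,[0,0,40],0],[-0.1,[0,0,40],0]]'; python3 - <<'E'
from h import *
print(delta([.5397,.2783,.05],np.radians(6.5)),r.read_state()["joint_positions"].round(2))
s=cam("scene");crop(s,(305,130,425,255),5,"s22.png")
t=cam("top");cv2.imwrite("pics/t22.png",t["pixels"][:,:,::-1])
E
```

```text
time: 27.85
ee_pos: [0.5401, 0.2811, 0.2408]
eef_rot: [0.995, 0.096, -0.001, -0.0]
ft_force: [-0.4, 0.0, -0.0]
width: 0.0392
time: 28.27
ee_pos: [0.5403, 0.2775, 0.2018]
eef_rot: [0.995, 0.098, -0.001, 0.0]
ft_force: [0.3, -0.7, -0.3]
width: 0.0389
(array([ -0.2,  -0.9, 151.8]), np.float64(4.69), np.float64(11.19)) [ 0.08  0.42 -0.82  1.5   0.31  1.35 -2.14]
```

View pics/s22.png

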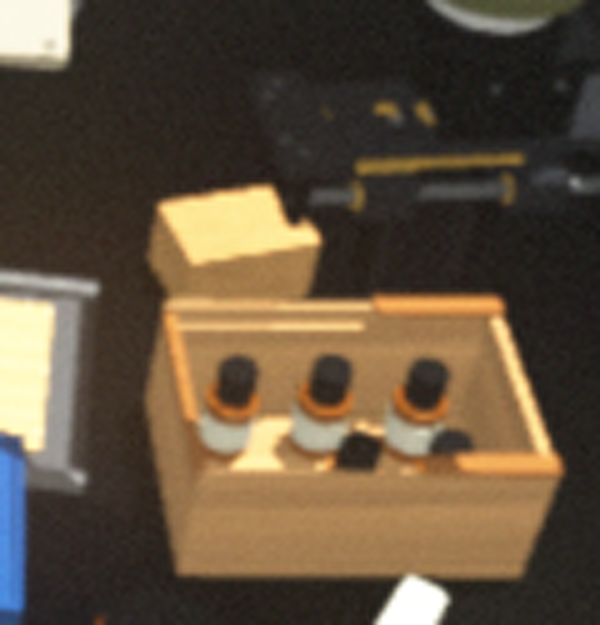

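View pics/t22.png

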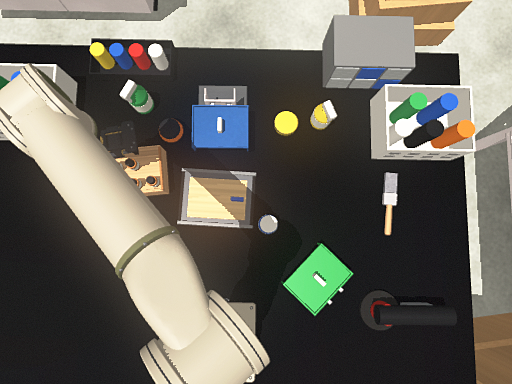

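```bash
python3 - <<'E'
from h import *
t=cam("top");crop(t,(170,155,270,240),7,"t23.png"); crop(t,(180,80,260,160),7,"t23s.png")
E
```

```text
(no output)
```

View pics/t23.png

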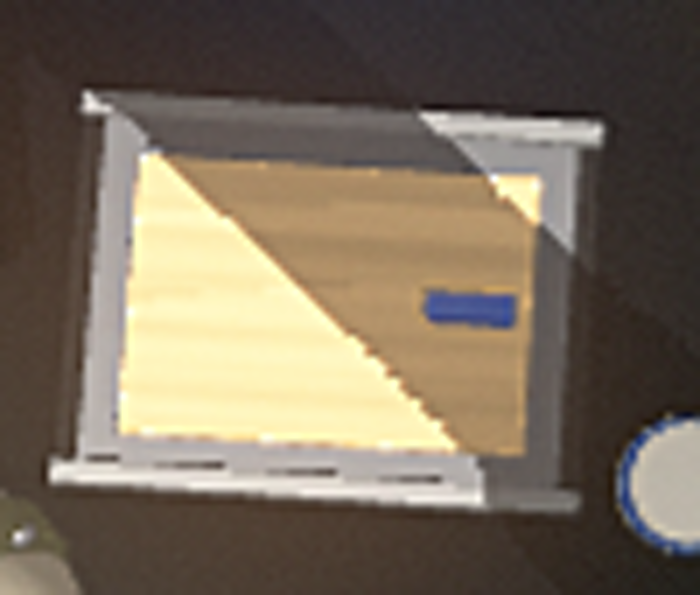

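View pics/t23s.png

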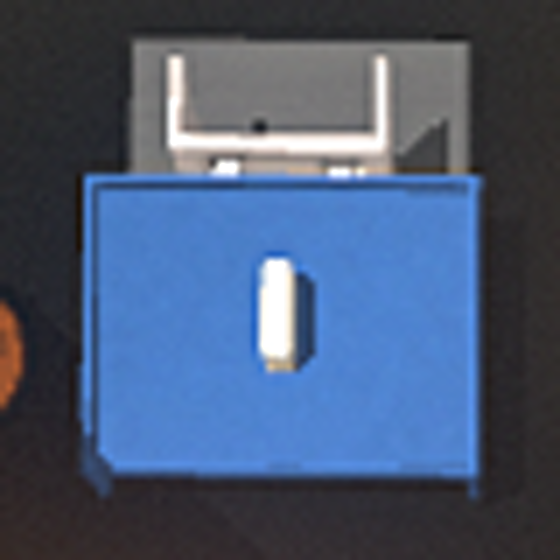

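```bash
python3 - <<'E'
from h import *
np.set_printoptions(precision=4,suppress=True)
t=cam("top")
F=lambda px,off,sc:(np.array(px,float)+.5)/sc-.5+np.array(off)
L=ray(t,F([(145,152),(542,177),(526,456),(120,437)],(170,155),7),.007);print(L,L.mean(0))
print(np.linalg.norm(L-np.roll(L,1,0),axis=1))
Mi=ray(t,F([(83,90),(605,125),(580,512),(50,485)],(170,155),7),.010);print(Mi.mean(0))
Mg=ray(t,F([(107,115),(578,148),(558,488),(80,460)],(170,155),7),.002);print("grey",Mg,Mg.mean(0))
S=ray(t,F([(82,175),(482,178),(478,475),(95,475)],(180,80),7),.105);print("shelf rim",S,S.mean(0))
Fn=ray(t,F([(262,258),(292,258),(292,360),(262,360)],(180,80),7),.131);print("fin",Fn.mean(0))
E
```

```text
[[ 0.507   0.0979  0.007 ]
 [ 0.4986 -0.0854  0.007 ]
 [ 0.37   -0.0803  0.007 ]
 [ 0.3757  0.1046  0.007 ]] [0.4378 0.0092 0.007 ]
[0.1315 0.1835 0.1287 0.185 ]
[0.4391 0.0106 0.01  ]
grey [[ 0.5248  0.1169  0.002 ]
 [ 0.5133 -0.1019  0.002 ]
 [ 0.3558 -0.0952  0.002 ]
 [ 0.365   0.1233  0.002 ]] [0.4397 0.0108 0.002 ]
shelf rim [[ 0.7109  0.0865  0.105 ]
 [ 0.7132 -0.0859  0.105 ]
 [ 0.5822 -0.0864  0.105 ]
 [ 0.579   0.0763  0.105 ]] [ 0.6463 -0.0024  0.105 ]
fin [ 0.6452 -0.0012  0.131 ]
```

```bash
python3 - <<'E'
from h import *
np.set_printoptions(precision=4,suppress=True)
s=cam("scene");crop(s,(235,200,325,275),8,"s24.png")
t=cam("top");crop(t,(185,80,255,160),10,"t24.png")
E
```

```text
(no output)
```

View pics/s24.png

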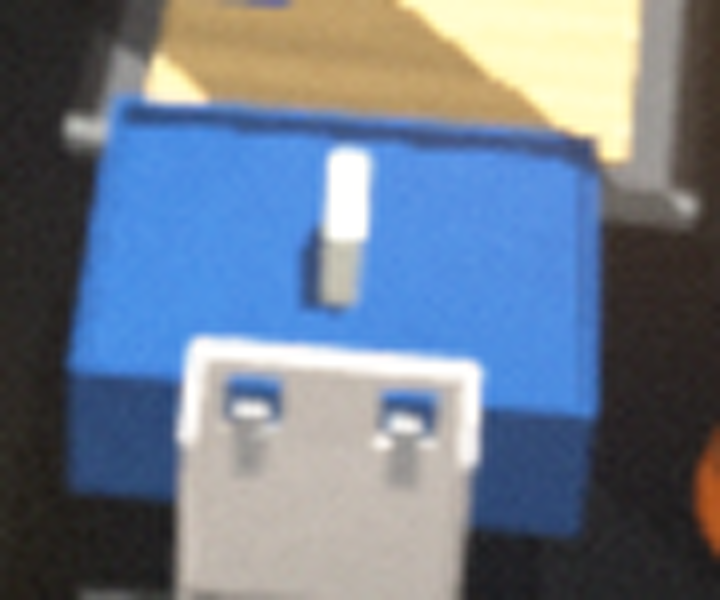

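View pics/t24.png

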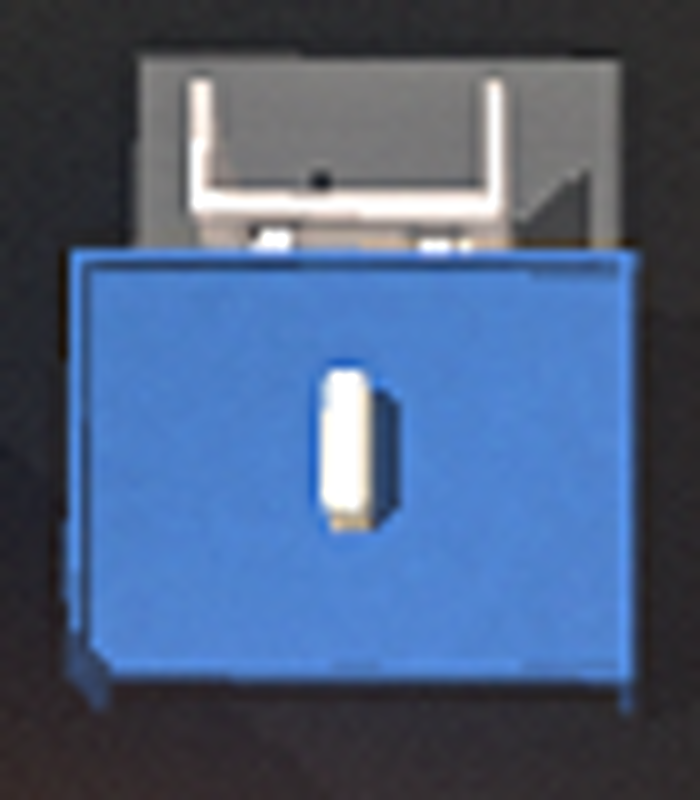

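```bash
python3 - <<'E'
from h import *
np.set_printoptions(precision=4,suppress=True)
t=cam("top"); s=cam("scene")
F=lambda px,off,sc:(np.array(px,float)+.5)/sc-.5+np.array(off)
tp=F([(70,252),(637,252),(632,682),(80,680)],(185,80),10)
sp=F([(600,413),(67,370),(115,98),(600,141)],(235,200),8)
for a,b in zip(tp,sp): print(ray(t,a,.105),ray(s,b,.105),tri([t,s],[a,b]))
print("plate top front edge",ray(t,F([(190,212),(503,218)],(185,80),10),.128))
print("scene plate top far edge",ray(s,F([(190,338),(482,362)],(235,200),8),.128))
print("fin top far/near s",ray(s,F([(350,150),(345,238)],(235,200),8),.131), "t",ray(t,F([(347,372),(345,512)],(185,80),10),.131))
E
```

```text
[[0.7103 0.0857 0.105 ]] [[0.7126 0.0898 0.105 ]] [0.7111 0.088  0.1027]
[[ 0.7139 -0.0854  0.105 ]] [[ 0.7163 -0.0821  0.105 ]] [ 0.7146 -0.0839  0.1027]
[[ 0.5812 -0.0861  0.105 ]] [[ 0.5938 -0.0817  0.105 ]] [ 0.5836 -0.0846  0.0941]
[[0.5786 0.0781 0.105 ]] [[0.5931 0.087  0.105 ]] [0.5816 0.0841 0.092 ]
plate top front edge [[ 0.7149  0.0469  0.128 ]
 [ 0.715  -0.0456  0.128 ]]
scene plate top far edge [[ 0.7172 -0.0424  0.128 ]
 [ 0.7154  0.0504  0.128 ]]
fin top far/near s [[0.6324 0.0021 0.131 ]
 [0.6715 0.0034 0.131 ]] t [[ 0.6661 -0.001   0.131 ]
 [ 0.624  -0.0015  0.131 ]]
```

```bash
python3 -m crank '[[-0.1,[0,-0.5,20],2],[-0.1,[0,-0.5,45],4.5],[-0.1,[0,-0.5,70],4.5],[-0.1,[0,-0.5,90],4.5],[-0.1,[0,-0.5,100],4.5],[-0.1,[0,-0.5,110],4.5],[-0.1,[0,-0.5,110],4.5],[-0.1,[0,-0.5,110],4.5]]'; python3 - <<'E'
from h import *
print(delta([.5397,.2783,.05],np.radians(6.5)))
s=cam("scene");crop(s,(325,150,420,255),6,"s25.png"); p=r.read_state()["ee_pos"]; print((proj(s,[p,[p[0],p[1],.071]])-[325,150])*6)
E
```

```text
time: 29.33
ee_pos: [0.5406, 0.2788, 0.0929]
eef_rot: [0.998, 0.059, 0.0, -0.0]
ft_force: [-0.0, 0.1, 1.0]
width: 0.0387
(array([-1. ,  0.4, 42.9]), np.float64(0.22), np.float64(6.72))
[[315.12995386 376.89460969]
 [305.56376571 409.26704821]]
```

View pics/s25.png

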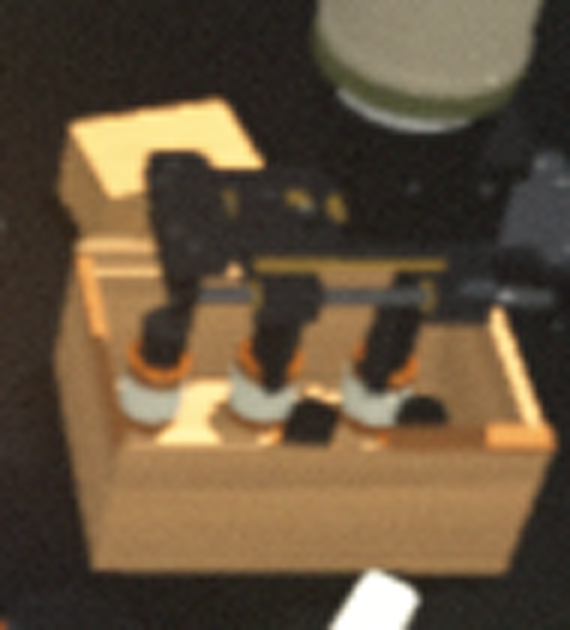

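```bash
python3 -m crank '[[-0.1,[-1,0.5,12],0],[-0.1,[-1,0.5,25],0],[-0.1,[-1,0.5,36],0],[-0.1,[-1,0.5,42],0],[-0.1,[-1,0.5,42],0],[-0.1,[-1,0.5,42],0]]'; python3 -m crank '[[-1,[0,0,0],0],[-1,[0,0,0],0],[-1,[0,0,0],0],[-1,[0,0,0],0],[-1,[0,0,0],0],[-1,[0,0,0],0],[-1,[0,0,0],0]]' 15; python3 -m crank '[[-1,[0,0,-5],0],[-1,[0,0,-15],0],[-1,[0,0,-30],0],[-1,[0,0,-60],0],[-1,[0,0,-90],0],[-1,[0,0,-120],0],[-1,[0,0,-150],0],[-1,[0,0,-175],0],[-1,[0,0,-195],0],[-1,[0,0,-200],0],[-1,[0,0,-200],0],[-1,[0,0,-200],0]]'; python3 - <<'E'
from h import *
s=cam("scene");crop(s,(305,100,425,255),5,"s26.png")
E
```

```text
time: 29.88
ee_pos: [0.5392, 0.2779, 0.0498]
eef_rot: [0.998, 0.059, -0.0, 0.0]
ft_force: [0.9, -0.2, -0.3]
width: 0.0391
time: 30.47
ee_pos: [0.5397, 0.2781, 0.0506]
eef_rot: [0.998, 0.059, 0.0, -0.0]
ft_force: [-0.7, -0.3, 2.5]
width: 0.0225
time: 31.47
ee_pos: [0.5393, 0.2778, 0.2502]
eef_rot: [0.998, 0.059, 0.0, 0.0]
ft_force: [0.7, 0.2, -0.9]
width: 0.023
```

View pics/s26.png

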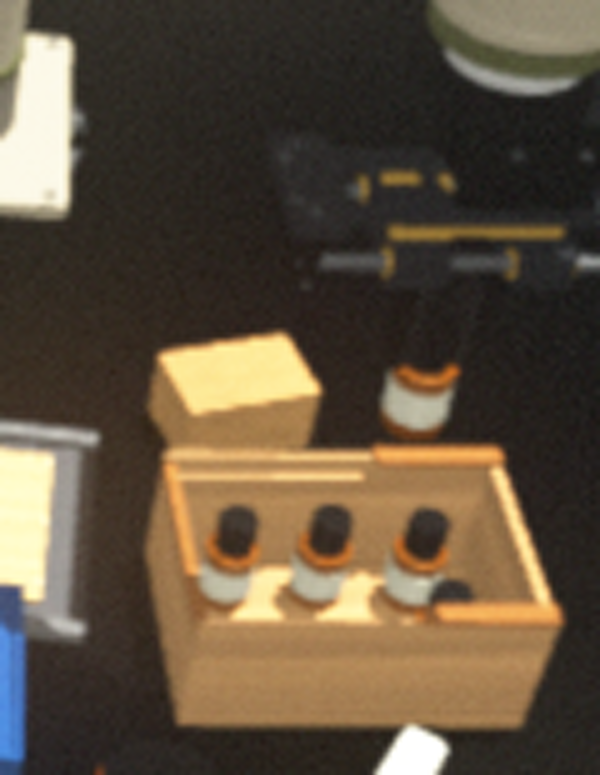

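```bash
python3 - <<'E'
from h import *
print(delta([.6844,.0384,.25],np.radians(0.9)))
E
```

```text
(array([116.4, 254.6,  -0.6]), np.float64(5.82), np.float64(6.72))
```

```bash
python3 -m crank '[[-1,[6,12,0],0],[-1,[18,36,0],1],[-1,[31,66,0],2],[-1,[44,96,0],3],[-1,[58,126,0],4],[-1,[72,156,0],5],[-1,[86,186,0],5.8],[-1,[98,213,0],5.8],[-1,[108,236,0],5.8],[-1,[114,249,0],5.8],[-1,[116.5,254.5,0],5.8],[-1,[116.5,254.5,0],5.8]]'; python3 -m crank '[[-1,[0,0,0],0],[-1,[0,0,15],0],[-1,[0,0,35],0],[-1,[0,0,55],0],[-1,[0,0,75],0],[-1,[0,0,90],0],[-1,[0,0,95],0],[-1,[0,0,95],0],[-1,[0,0,95],0]]'; python3 - <<'E'
from h import *
print(delta([.6844,.0384,.14],np.radians(0.9)))
s=cam("scene");crop(s,(225,140,345,275),5,"s27.png")
E
```

```text
time: 32.52
ee_pos: [0.685, 0.0375, 0.2493]
eef_rot: [1.0, 0.007, -0.001, 0.0]
ft_force: [0.4, 0.7, -1.4]
width: 0.0228
time: 33.27
ee_pos: [0.6849, 0.0401, 0.1564]
eef_rot: [1.0, 0.009, 0.0, -0.0]
ft_force: [0.2, -0.1, 0.3]
width: 0.023
(array([-0.5,  1.7, 16.3]), np.float64(0.1), np.float64(1.0))
```

View pics/s27.png

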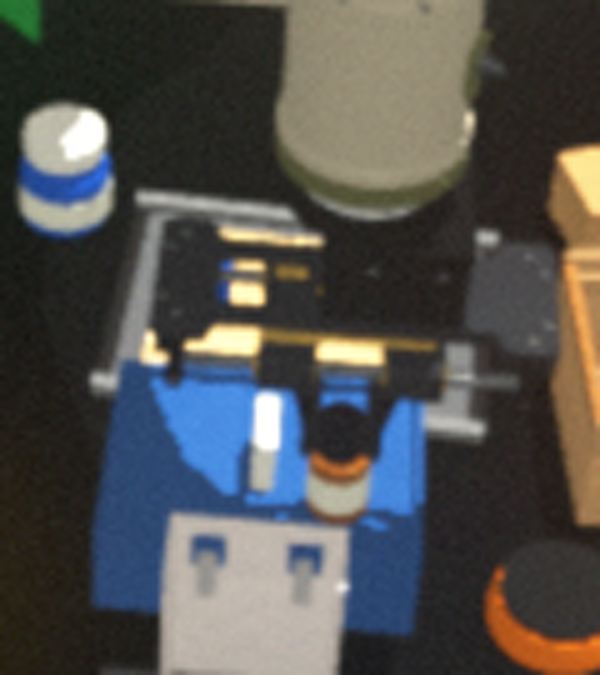

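```bash
python3 -m crank '[[-1,[0,1,5],0],[-1,[0,1,10],0],[-1,[0,1,13],0],[-1,[0,1,13],0],[-1,[0,1,13],0]]'; python3 -m crank '[[-1,[0,0,1],0],[-1,[0,0,2],0],[-1,[0,0,2],0],[-1,[0,0,2],0]]'; python3 -m crank '[[-1,[0,0,1],0],[-1,[0,0,2],0],[-1,[0,0,2],0],[-1,[0,0,2],0]]'
```

```text
time: 33.73
ee_pos: [0.6849, 0.0378, 0.1422]
eef_rot: [1.0, 0.008, -0.0, 0.0]
ft_force: [-0.4, -0.7, -0.6]
width: 0.0226
time: 34.07
ee_pos: [0.6853, 0.0381, 0.1413]
eef_rot: [1.0, 0.008, 0.001, -0.0]
ft_force: [-1.7, -0.1, 6.2]
width: 0.0226
time: 34.4
ee_pos: [0.6857, 0.0389, 0.1407]
eef_rot: [1.0, 0.008, 0.001, -0.001]
ft_force: [-3.1, 1.1, 13.4]
width: 0.0222
```

```bash
python3 -m crank '[[-1,[0,0,-2],0],[-1,[0,0,-2.5],0],[-0.4,[0,0,-2.5],0],[-0.3,[0,0,-2.5],0],[-0.2,[0,0,-2.5],0],[-0.2,[0,0,-2.5],0],[-0.2,[0,0,-2.5],0],[-0.2,[0,0,-2.5],0]]'; python3 -m crank '[[-0.2,[0,0,-5],0],[-0.2,[0,0,-15],0],[-0.2,[0,0,-30],0],[-0.2,[0,0,-55],0],[-0.2,[0,0,-80],0],[-0.2,[0,0,-100],0],[-0.2,[0,0,-105],0],[-0.2,[0,0,-105],0]]'; python3 - <<'E'
from h import *
print(delta([.5321,.3315,.25],np.radians(6.5)))
s=cam("scene");crop(s,(225,140,345,275),5,"s28.png")
E
```

```text
time: 35.07
ee_pos: [0.6849, 0.0378, 0.1407]
eef_rot: [1.0, 0.008, -0.0, 0.0]
ft_force: [-0.3, 0.6, 0.4]
width: 0.0346
time: 35.73
ee_pos: [0.6857, 0.0382, 0.2486]
eef_rot: [1.0, 0.008, 0.002, -0.0]
ft_force: [-0.4, -0.1, 0.3]
width: 0.0349
(array([-148.9, -295.7,   -1.9]), np.float64(-5.58), np.float64(0.92))
```

View pics/s28.png

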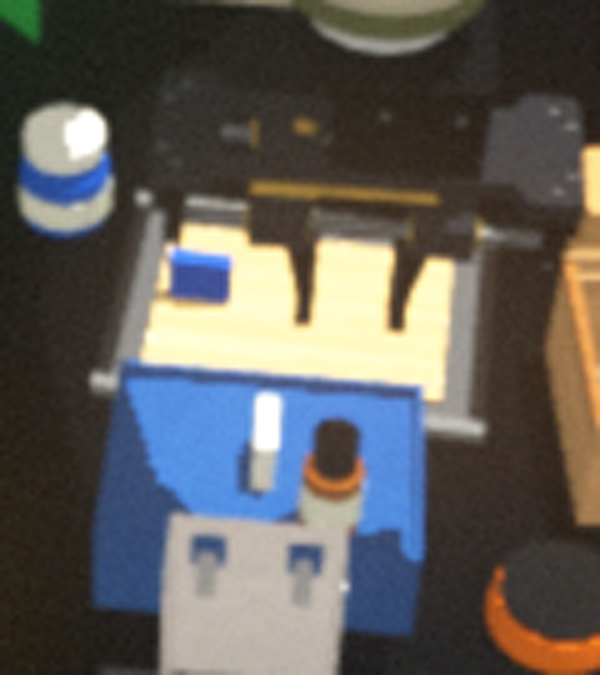

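```bash
python3 -m crank '[[-0.1,[-8,-15,0],0],[-0.1,[-22,-42,0],-1],[-0.1,[-37,-72,0],-2],[-0.1,[-52,-103,0],-3],[-0.1,[-68,-134,0],-4],[-0.1,[-84,-165,0],-5],[-0.1,[-100,-197,0],-5.6],[-0.1,[-115,-228,0],-5.6],[-0.1,[-130,-258,0],-5.6],[-0.1,[-142,-281,0],-5.6],[-0.1,[-148,-293,0],-5.6],[-0.1,[-149,-295.7,0],-5.6]]'; python3 -m crank '[[-0.1,[0,0,10],0],[-0.1,[0,0,35],0],[-0.1,[0,0,65],0],[-0.1,[0,0,95],0],[-0.1,[0,0,125],0],[-0.1,[0,0,148],0],[-0.1,[0,0,158],0],[-0.1,[0,0,160],0],[-0.1,[0,0,160],0],[-0.1,[0,0,160],0]]'; python3 - <<'E'
from h import *
print(delta([.5321,.3315,.05],np.radians(6.5)), r.read_state()["joint_positions"].round(2))
s=cam("scene");crop(s,(325,150,420,255),6,"s29.png")
E
```

```text
time: 36.78
ee_pos: [0.5286, 0.3338, 0.245]
eef_rot: [0.998, 0.059, -0.001, -0.0]
ft_force: [-0.4, 0.0, 0.8]
width: 0.0393
time: 37.62
ee_pos: [0.5323, 0.331, 0.0872]
eef_rot: [0.998, 0.056, 0.001, -0.0]
ft_force: [-0.8, 0.4, 0.7]
width: 0.0395
(array([-0.2, -0.5, 37.2]), np.float64(-0.04), np.float64(6.46)) [-0.05  0.56 -0.77  1.58  0.41  1.17 -2.37]
```

View pics/s29.png

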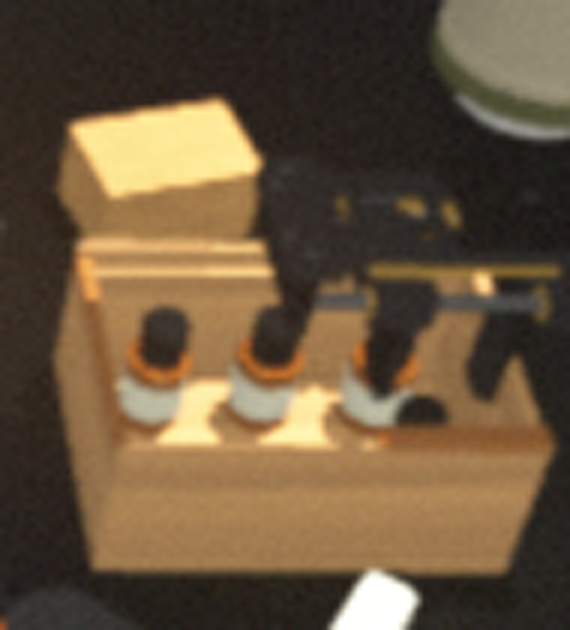

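```bash
python3 -m crank '[[-0.1,[0,0,12],0],[-0.1,[0,0,24],0],[-0.1,[0,0,33],0],[-0.1,[0,0,37],0],[-0.1,[0,0,37],0],[-0.1,[0,0,37],0]]'; python3 -m crank '[[-1,[0,0,0],0],[-1,[0,0,0],0],[-1,[0,0,0],0],[-1,[0,0,0],0],[-1,[0,0,0],0],[-1,[0,0,0],0],[-1,[0,0,0],0]]' 15; python3 -m crank '[[-1,[0,0,-5],0],[-1,[0,0,-15],0],[-1,[0,0,-30],0],[-1,[0,0,-60],0],[-1,[0,0,-90],0],[-1,[0,0,-120],0],[-1,[0,0,-150],0],[-1,[0,0,-175],0],[-1,[0,0,-195],0],[-1,[0,0,-200],0],[-1,[0,0,-200],0],[-1,[0,0,-200],0]]'; python3 - <<'E'
from h import *
print(delta([.6104,.0372,.25],np.radians(0.9)))
s=cam("scene");crop(s,(305,80,425,255),4,"s30.png")
E
```

```text
time: 38.17
ee_pos: [0.531, 0.3311, 0.0485]
eef_rot: [0.998, 0.057, -0.0, 0.0]
ft_force: [-1.2, 0.1, -0.1]
width: 0.0391
time: 38.75
ee_pos: [0.5314, 0.3312, 0.0491]
eef_rot: [0.998, 0.057, 0.0, -0.0]
ft_force: [-0.3, 0.3, 2.2]
width: 0.0225
time: 39.75
ee_pos: [0.531, 0.331, 0.2487]
eef_rot: [0.998, 0.057, 0.0, 0.0]
ft_force: [-0.1, 0.7, -1.4]
width: 0.0228
(array([ 45.5, 300.9,  -1.2]), np.float64(5.62), np.float64(6.52))
```

View pics/s30.png

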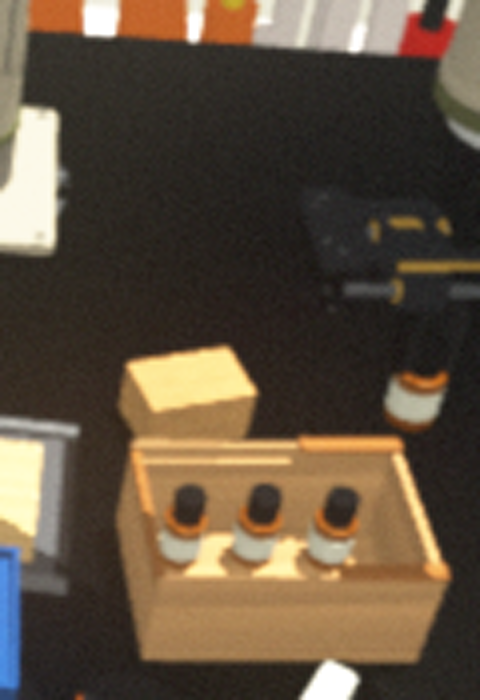

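```bash
python3 -m crank '[[-1,[2,14,0],0],[-1,[6,40,0],1],[-1,[11,72,0],2],[-1,[16,104,0],3],[-1,[21,136,0],4],[-1,[26,168,0],5],[-1,[31,200,0],5.6],[-1,[36,232,0],5.6],[-1,[40,260,0],5.6],[-1,[43,282,0],5.6],[-1,[45,296,0],5.6],[-1,[45.5,301,0],5.6]]'; python3 -m crank '[[-1,[0,0,0],0],[-1,[0,0,15],0],[-1,[0,0,35],0],[-1,[0,0,55],0],[-1,[0,0,75],0],[-1,[0,0,90],0],[-1,[0,0,96],0],[-1,[0,0,96],0],[-1,[0,0,96],0]]'; python3 - <<'E'
from h import *
print(delta([.6104,.0372,.14],np.radians(0.9)))
E
```

```text
time: 40.8
ee_pos: [0.6106, 0.0343, 0.2474]
eef_rot: [1.0, 0.006, -0.001, 0.0]
ft_force: [0.3, -0.0, -0.9]
width: 0.0228
time: 41.55
ee_pos: [0.6106, 0.0386, 0.1534]
eef_rot: [1.0, 0.009, 0.0, -0.0]
ft_force: [-0.0, 0.9, -0.4]
width: 0.0225
(array([-0.2,  1.4, 13.4]), np.float64(0.1), np.float64(1.0))
```

```bash
python3 -m crank '[[-1,[0,1,5],0],[-1,[0,1,10],0],[-1,[0,1,14],0],[-1,[0,1,14],0],[-1,[0,1,14],0]]'; python3 -m crank '[[-1,[0,0,1],0],[-1,[0,0,2],0],[-1,[0,0,2],0],[-1,[0,0,2],0]]'; python3 -m crank '[[-1,[0,0,1],0],[-1,[0,0,2],0],[-1,[0,0,2],0],[-1,[0,0,2],0]]'
```

```text
time: 41.97
ee_pos: [0.6105, 0.0362, 0.1387]
eef_rot: [1.0, 0.008, -0.0, 0.0]
ft_force: [0.4, -0.1, -0.6]
width: 0.0226
time: 42.3
ee_pos: [0.6106, 0.0362, 0.1369]
eef_rot: [1.0, 0.008, 0.0, 0.0]
ft_force: [-0.1, 0.1, -0.2]
width: 0.0227
time: 42.63
ee_pos: [0.6109, 0.0365, 0.1357]
eef_rot: [1.0, 0.008, 0.001, 0.0]
ft_force: [-2.0, -0.4, 6.1]
width: 0.0224
```

Contact at the expected height. Release and go for the next one.

```bash
python3 -m crank '[[-1,[0,0,-0.8],0],[-1,[0,0,-0.8],0],[-0.4,[0,0,-0.8],0],[-0.3,[0,0,-0.8],0],[-0.2,[0,0,-0.8],0],[-0.2,[0,0,-0.8],0],[-0.2,[0,0,-0.8],0],[-0.2,[0,0,-0.8],0]]'; python3 -m crank '[[-0.2,[0,0,-5],0],[-0.2,[0,0,-15],0],[-0.2,[0,0,-30],0],[-0.2,[0,0,-55],0],[-0.2,[0,0,-80],0],[-0.2,[0,0,-105],0],[-0.2,[0,0,-113],0],[-0.2,[0,0,-113],0]]'; python3 - <<'E'
from h import *
print(delta([.4743,.3249,.25],np.radians(6.5)))
s=cam("scene");crop(s,(225,140,345,275),5,"s31.png"); crop(s,(325,180,420,255),8,"s31b.png")
E
```

```text
time: 43.3
ee_pos: [0.6106, 0.0362, 0.1356]
eef_rot: [1.0, 0.008, -0.0, 0.0]
ft_force: [-0.8, 0.0, -0.9]
width: 0.0341
time: 43.97
ee_pos: [0.6118, 0.0367, 0.252]
eef_rot: [1.0, 0.008, 0.002, -0.0]
ft_force: [0.1, 0.7, 0.5]
width: 0.0348
(array([-132.8, -290.4,    1.4]), np.float64(-5.58), np.float64(0.92))
```

View pics/s31.png

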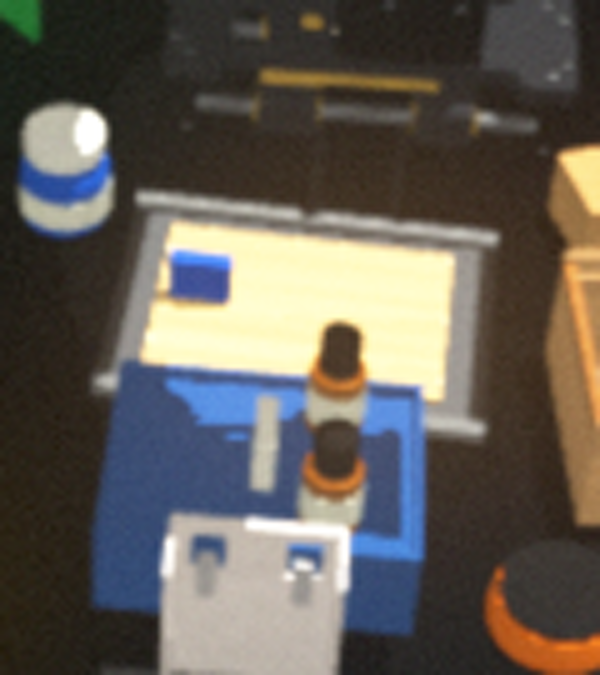

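View pics/s31b.png

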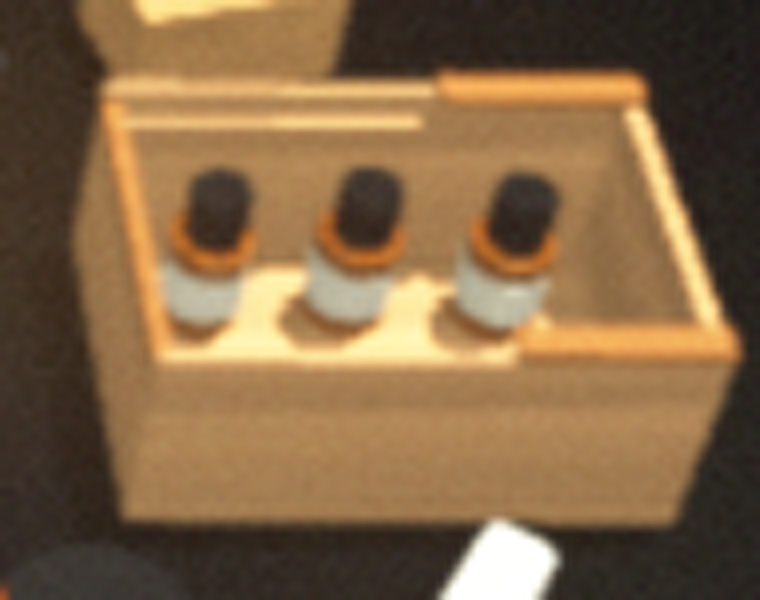

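```bash
python3 -m crank '[[-0.1,[-7,-15,0],0],[-0.1,[-20,-42,0],-1],[-0.1,[-33,-72,0],-2],[-0.1,[-47,-103,0],-3],[-0.1,[-61,-134,0],-4],[-0.1,[-75,-165,0],-5],[-0.1,[-90,-197,0],-5.6],[-0.1,[-104,-228,0],-5.6],[-0.1,[-117,-256,0],-5.6],[-0.1,[-127,-278,0],-5.6],[-0.1,[-132,-288,0],-5.6],[-0.1,[-133,-290.4,0],-5.6]]'; python3 -m crank '[[-0.1,[0,0,10],0],[-0.1,[0,0,35],0],[-0.1,[0,0,65],0],[-0.1,[0,0,95],0],[-0.1,[0,0,125],0],[-0.1,[0,0,148],0],[-0.1,[0,0,158],0],[-0.1,[0,0,160],0],[-0.1,[0,0,160],0],[-0.1,[0,0,160],0]]'; python3 - <<'E'
from h import *
print(delta([.4743,.3249,.05],np.radians(6.5)), r.read_state()["joint_positions"].round(2))
s=cam("scene");crop(s,(325,150,420,255),6,"s32.png")
E
```

```text
time: 45.02
ee_pos: [0.4706, 0.3266, 0.2477]
eef_rot: [0.998, 0.059, -0.001, 0.0]
ft_force: [-0.3, -0.1, -0.7]
width: 0.0393
time: 45.85
ee_pos: [0.4739, 0.3245, 0.0898]
eef_rot: [0.998, 0.056, 0.001, -0.0]
ft_force: [-0.6, -0.6, -0.1]
width: 0.0391
(array([ 0.4, -0.3, 39.8]), np.float64(-0.03), np.float64(6.47)) [-0.02  0.46 -0.82  1.72  0.37  1.12 -2.4 ]
```

View pics/s32.png

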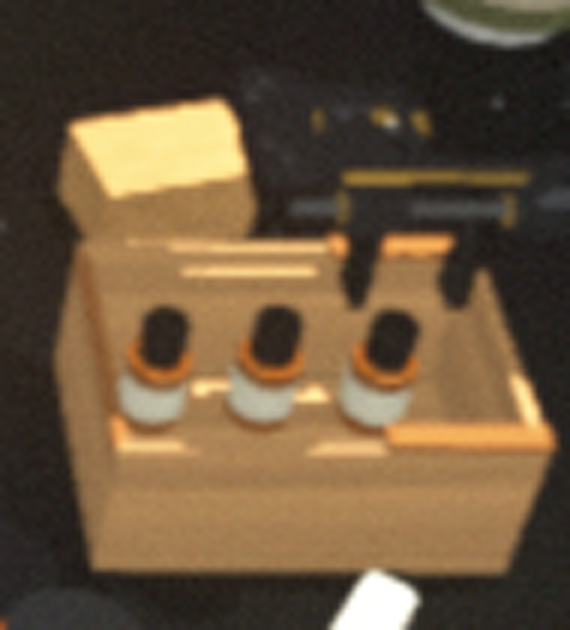

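```bash
python3 -m crank '[[-0.1,[0.5,0,12],0],[-0.1,[0.5,0,24],0],[-0.1,[0.5,0,35],0],[-0.1,[0.5,0,39],0],[-0.1,[0.5,0,39],0],[-0.1,[0.5,0,39],0]]'; python3 -m crank '[[-1,[0,0,0],0],[-1,[0,0,0],0],[-1,[0,0,0],0],[-1,[0,0,0],0],[-1,[0,0,0],0],[-1,[0,0,0],0],[-1,[0,0,0],0]]' 15; python3 -m crank '[[-1,[0,0,-5],0],[-1,[0,0,-15],0],[-1,[0,0,-30],0],[-1,[0,0,-60],0],[-1,[0,0,-90],0],[-1,[0,0,-120],0],[-1,[0,0,-150],0],[-1,[0,0,-175],0],[-1,[0,0,-195],0],[-1,[0,0,-200],0],[-1,[0,0,-200],0],[-1,[0,0,-200],0]]'; python3 - <<'E'
from h import *
print(delta([.6855,-.0296,.25],np.radians(0.9)))
s=cam("scene");crop(s,(305,80,425,255),4,"s33.png")
E
```

```text
time: 46.4
ee_pos: [0.4732, 0.3246, 0.0493]
eef_rot: [0.998, 0.057, -0.0, 0.0]
ft_force: [-0.1, -0.0, 0.6]
width: 0.0394
time: 46.98
ee_pos: [0.4737, 0.3246, 0.0499]
eef_rot: [0.998, 0.057, 0.0, -0.0]
ft_force: [-0.3, -0.4, 1.8]
width: 0.0229
time: 47.98
ee_pos: [0.4733, 0.3243, 0.2491]
eef_rot: [0.998, 0.057, -0.0, 0.0]
ft_force: [0.3, -0.6, -1.0]
width: 0.0228
(array([170.7, 375.6,  -0.8]), np.float64(5.61), np.float64(6.51))
```

View pics/s33.png

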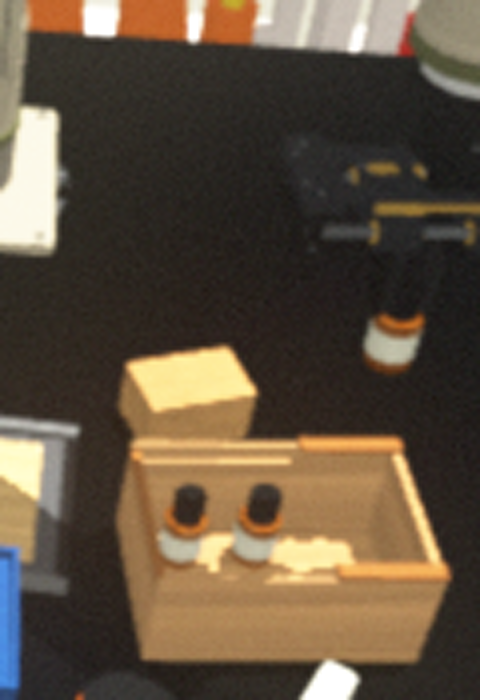

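```bash
python3 -m crank '[[-1,[6,13,0],0],[-1,[17,38,0],1],[-1,[31,69,0],2],[-1,[46,101,0],3],[-1,[61,133,0],4],[-1,[76,166,0],5],[-1,[91,199,0],5.6],[-1,[106,232,0],5.6],[-1,[121,265,0],5.6],[-1,[136,298,0],5.6],[-1,[150,330,0],5.6],[-1,[162,357,0],5.6]]'; python3 -m crank '[[-1,[7,15,0],0],[-1,[8.7,18.6,0],0],[-1,[8.7,18.6,5],0],[-1,[8.7,18.6,25],0],[-1,[8.7,18.6,50],0],[-1,[8.7,18.6,75],0],[-1,[8.7,18.6,90],0],[-1,[8.7,18.6,95],0],[-1,[8.7,18.6,95],0],[-1,[8.7,18.6,95],0]]'; python3 - <<'E'
from h import *
print(delta([.6855,-.0296,.14],np.radians(0.9)))
s=cam("scene");crop(s,(225,140,345,275),5,"s34.png")
E
```

```text
time: 49.03
ee_pos: [0.6752, -0.0149, 0.2475]
eef_rot: [1.0, 0.007, -0.001, 0.0]
ft_force: [0.4, 0.4, 0.1]
width: 0.0225
time: 49.87
ee_pos: [0.6839, -0.0288, 0.1555]
eef_rot: [1.0, 0.009, 0.0, -0.0]
ft_force: [0.5, -0.2, -0.0]
width: 0.0223
(array([ 1.5,  0.8, 15.6]), np.float64(0.1), np.float64(1.0))
```

View pics/s34.png

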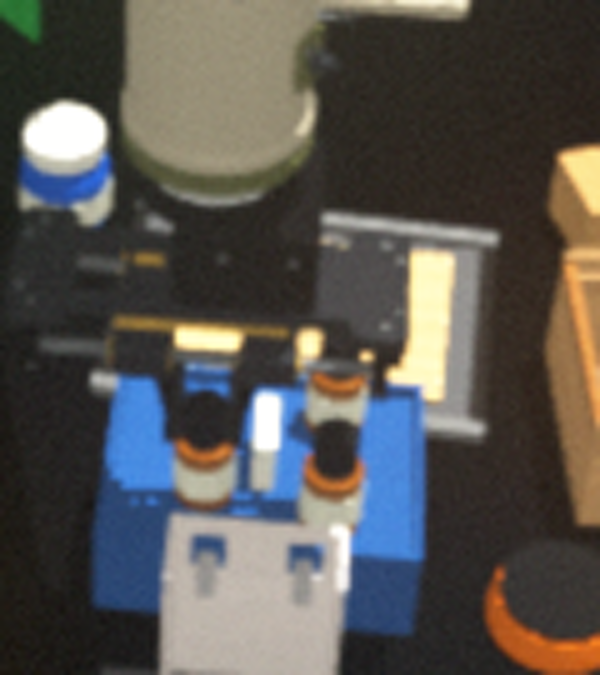

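```bash
python3 -m crank '[[-1,[1,0.5,5],0],[-1,[1,0.5,10],0],[-1,[1,0.5,13],0],[-1,[1,0.5,13],0],[-1,[1,0.5,13],0]]'; python3 -m crank '[[-1,[0,0,1],0],[-1,[0,0,1.5],0],[-1,[0,0,1.5],0],[-1,[0,0,1.5],0]]'; python3 -m crank '[[-1,[0,0,1],0],[-1,[0,0,1],0],[-1,[0,0,1],0]]'
```

```text
time: 50.33
ee_pos: [0.6849, -0.0308, 0.1415]
eef_rot: [1.0, 0.008, -0.0, -0.0]
ft_force: [0.4, -0.2, 0.1]
width: 0.0226
time: 50.67
ee_pos: [0.6851, -0.0307, 0.1407]
eef_rot: [1.0, 0.008, 0.0, 0.0]
ft_force: [-1.0, 0.0, 4.3]
width: 0.0223
time: 50.92
ee_pos: [0.6854, -0.0305, 0.1404]
eef_rot: [1.0, 0.008, 0.001, 0.0]
ft_force: [-1.7, 0.8, 9.3]
width: 0.0226
```

```bash
python3 -m crank '[[-1,[0,0,-1.3],0],[-1,[0,0,-1.3],0],[-0.4,[0,0,-1.3],0],[-0.3,[0,0,-1.3],0],[-0.2,[0,0,-1.3],0],[-0.2,[0,0,-1.3],0],[-0.2,[0,0,-1.3],0],[-0.2,[0,0,-1.3],0]]'; python3 -m crank '[[-0.2,[0,0,-5],0],[-0.2,[0,0,-15],0],[-0.2,[0,0,-30],0],[-0.2,[0,0,-55],0],[-0.2,[0,0,-80],0],[-0.2,[0,0,-105],0],[-0.2,[0,0,-110],0],[-0.2,[0,0,-110],0]]'; python3 - <<'E'
from h import *
print(delta([.4785,.2677,.25],np.radians(6.5)))
s=cam("scene");crop(s,(225,140,345,275),5,"s35.png")
E
```

```text
time: 51.58
ee_pos: [0.6849, -0.0308, 0.1403]
eef_rot: [1.0, 0.008, -0.0, 0.0]
ft_force: [-0.6, -1.3, -0.0]
width: 0.0344
time: 52.25
ee_pos: [0.686, -0.0304, 0.2539]
eef_rot: [1.0, 0.008, 0.002, 0.0]
ft_force: [0.9, -0.1, -0.3]
width: 0.0347
(array([-202.7, -301.4,    2.9]), np.float64(-5.59), np.float64(0.91))
```

View pics/s35.png

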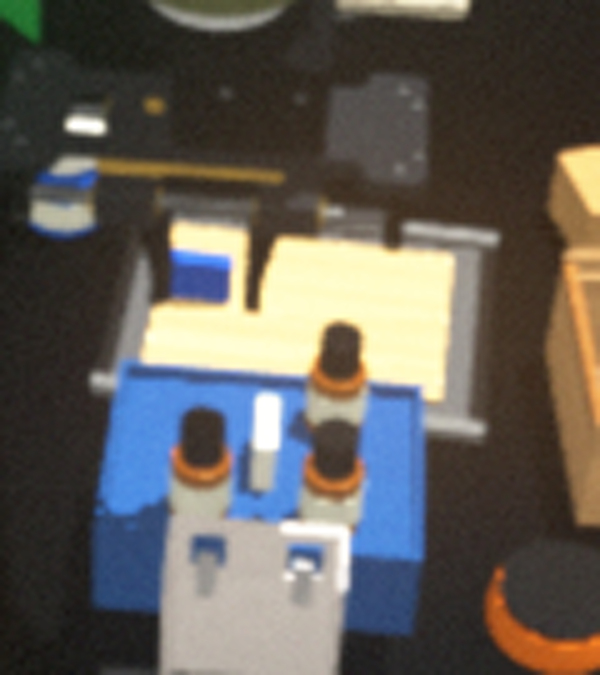

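Three stand on the shelf. Next is the middle bottle (0.4785, 0.2677).

```bash
python3 -m crank '[[-0.1,[-8,-12,0],0],[-0.1,[-26,-38,0],-1],[-0.1,[-46,-68,0],-2],[-0.1,[-66,-98,0],-3],[-0.1,[-86,-128,0],-4],[-0.1,[-106,-158,0],-5],[-0.1,[-126,-188,0],-5.6],[-0.1,[-146,-218,0],-5.6],[-0.1,[-166,-248,0],-5.6],[-0.1,[-184,-274,0],-5.6],[-0.1,[-197,-293,0],-5.6],[-0.1,[-202.5,-301.4,0],-5.6]]'; python3 -m crank '[[-0.1,[0,0,10],0],[-0.1,[0,0,35],0],[-0.1,[0,0,65],0],[-0.1,[0,0,95],0],[-0.1,[0,0,125],0],[-0.1,[0,0,148],0],[-0.1,[0,0,158],0],[-0.1,[0,0,160],0],[-0.1,[0,0,160],0],[-0.1,[0,0,160],0]]'; python3 - <<'E'
from h import *
print(delta([.4785,.2677,.05],np.radians(6.5)), r.read_state()["joint_positions"].round(2))
s=cam("scene");crop(s,(325,150,420,255),6,"s36.png")
E
```

```text
time: 53.3
ee_pos: [0.4747, 0.2702, 0.2497]
eef_rot: [0.998, 0.059, -0.001, 0.0]
ft_force: [-1.0, 1.1, 0.0]
width: 0.0392
time: 54.13
ee_pos: [0.4786, 0.2674, 0.0915]
eef_rot: [0.998, 0.056, 0.001, -0.0]
ft_force: [-0.1, 1.4, 0.1]
width: 0.0395
(array([-0.1, -0.3, 41.5]), np.float64(-0.03), np.float64(6.47)) [ 0.1   0.4  -0.83  1.79  0.33  1.1  -2.29]
```

View pics/s36.png

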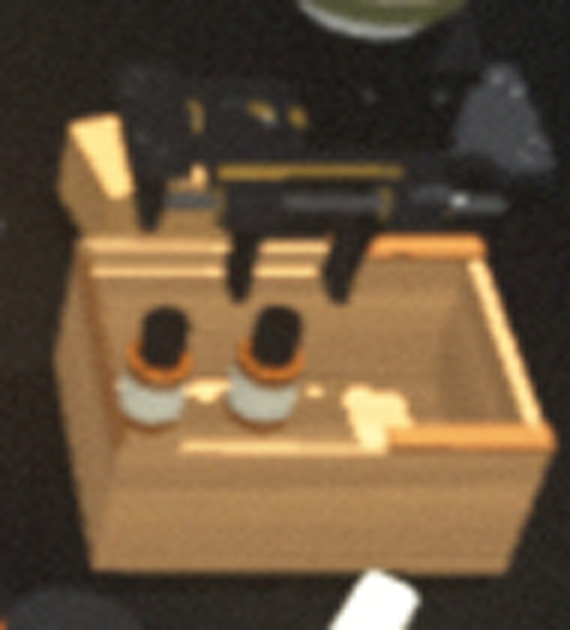

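```bash
python3 -m crank '[[-0.1,[0,0,12],0],[-0.1,[0,0,24],0],[-0.1,[0,0,36],0],[-0.1,[0,0,41],0],[-0.1,[0,0,41],0],[-0.1,[0,0,41],0]]'; python3 -m crank '[[-1,[0,0,0],0],[-1,[0,0,0],0],[-1,[0,0,0],0],[-1,[0,0,0],0],[-1,[0,0,0],0],[-1,[0,0,0],0],[-1,[0,0,0],0]]' 15; python3 -m crank '[[-1,[0,0,-5],0],[-1,[0,0,-15],0],[-1,[0,0,-30],0],[-1,[0,0,-60],0],[-1,[0,0,-90],0],[-1,[0,0,-120],0],[-1,[0,0,-150],0],[-1,[0,0,-175],0],[-1,[0,0,-195],0],[-1,[0,0,-200],0],[-1,[0,0,-200],0],[-1,[0,0,-200],0]]'; python3 - <<'E'
from h import *
print(delta([.6115,-.0308,.25],np.radians(0.9)))
s=cam("scene");crop(s,(305,80,425,255),4,"s37.png")
E
```

```text
time: 54.68
ee_pos: [0.4773, 0.2674, 0.049]
eef_rot: [0.998, 0.057, -0.0, 0.0]
ft_force: [-0.2, 0.7, 0.6]
width: 0.0391
time: 55.27
ee_pos: [0.4779, 0.2675, 0.0497]
eef_rot: [0.998, 0.057, 0.0, -0.0]
ft_force: [1.2, 0.4, 2.2]
width: 0.0223
time: 56.27
ee_pos: [0.4774, 0.2672, 0.2489]
eef_rot: [0.998, 0.057, -0.0, 0.0]
ft_force: [-1.0, 0.2, -1.2]
width: 0.0227
(array([ 99.4, 311.2,  -1. ]), np.float64(5.61), np.float64(6.51))
```

View pics/s37.png

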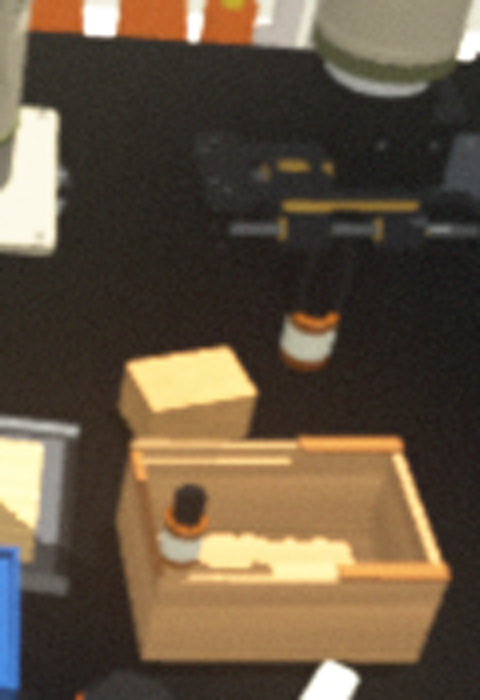

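```bash
python3 -m crank '[[-1,[4,13,0],0],[-1,[12,38,0],1],[-1,[21,68,0],2],[-1,[31,99,0],3],[-1,[41,130,0],4],[-1,[51,161,0],5],[-1,[61,192,0],5.6],[-1,[71,223,0],5.6],[-1,[81,254,0],5.6],[-1,[90,281,0],5.6],[-1,[96,301,0],5.6],[-1,[99,310,0],5.6]]'; python3 -m crank '[[-1,[0.5,1,0],0],[-1,[0.5,1,15],0],[-1,[0.5,1,35],0],[-1,[0.5,1,55],0],[-1,[0.5,1,75],0],[-1,[0.5,1,90],0],[-1,[0.5,1,96],0],[-1,[0.5,1,96],0],[-1,[0.5,1,96],0]]'; python3 - <<'E'
from h import *
print(delta([.6115,-.0308,.138],np.radians(0.9)))
E
```

```text
time: 57.32
ee_pos: [0.6112, -0.0333, 0.2472]
eef_rot: [1.0, 0.006, -0.002, 0.0]
ft_force: [0.5, 0.0, -1.0]
width: 0.0226
time: 58.07
ee_pos: [0.6116, -0.0292, 0.154]
eef_rot: [1.0, 0.009, 0.0, -0.0]
ft_force: [0.7, -0.2, -0.1]
width: 0.0228
(array([-0.2,  1.6, 16. ]), np.float64(0.09), np.float64(0.99))
```

```bash
python3 -m crank '[[-1,[0,0.5,6],0],[-1,[0,0.5,12],0],[-1,[0,0.5,16],0],[-1,[0,0.5,16],0],[-1,[0,0.5,16],0]]'; python3 -m crank '[[-1,[0,0,1],0],[-1,[0,0,1.5],0],[-1,[0,0,1.5],0],[-1,[0,0,1.5],0]]'; python3 -m crank '[[-1,[0,0,1],0],[-1,[0,0,1],0],[-1,[0,0,1],0]]'
```

```text
time: 58.48
ee_pos: [0.6117, -0.0309, 0.1374]
eef_rot: [1.0, 0.008, -0.0, -0.0]
ft_force: [0.0, -0.8, -0.9]
width: 0.0225
time: 58.82
ee_pos: [0.612, -0.0309, 0.1365]
eef_rot: [1.0, 0.008, 0.0, 0.0]
ft_force: [-0.5, 0.7, 5.3]
width: 0.0229
time: 59.07
ee_pos: [0.6122, -0.0306, 0.1361]
eef_rot: [1.0, 0.008, 0.001, 0.0]
ft_force: [-3.0, 1.3, 9.5]
width: 0.0223
```

```bash
python3 -m crank '[[-1,[0,0,-1.3],0],[-1,[0,0,-1.3],0],[-0.4,[0,0,-1.3],0],[-0.3,[0,0,-1.3],0],[-0.2,[0,0,-1.3],0],[-0.2,[0,0,-1.3],0],[-0.2,[0,0,-1.3],0],[-0.2,[0,0,-1.3],0]]'; python3 -m crank '[[-0.2,[0,0,-5],0],[-0.2,[0,0,-15],0],[-0.2,[0,0,-30],0],[-0.2,[0,0,-55],0],[-0.2,[0,0,-80],0],[-0.2,[0,0,-105],0],[-0.2,[0,0,-113],0],[-0.2,[0,0,-113],0]]'; python3 - <<'E'
from h import *
print(delta([.4860,.2130,.25],np.radians(6.5)))
s=cam("scene");crop(s,(225,140,345,275),5,"s38.png");crop(s,(325,180,420,255),8,"s38b.png")
E
```

```text
time: 59.73
ee_pos: [0.6117, -0.0309, 0.1361]
eef_rot: [1.0, 0.008, -0.0, 0.0]
ft_force: [-0.4, -1.6, -0.6]
width: 0.0343
time: 60.4
ee_pos: [0.6129, -0.0305, 0.2527]
eef_rot: [1.0, 0.008, 0.002, 0.0]
ft_force: [0.5, 0.6, -0.2]
width: 0.0345
(array([-123. , -245.5,    2. ]), np.float64(-5.58), np.float64(0.92))
```

View pics/s38.png

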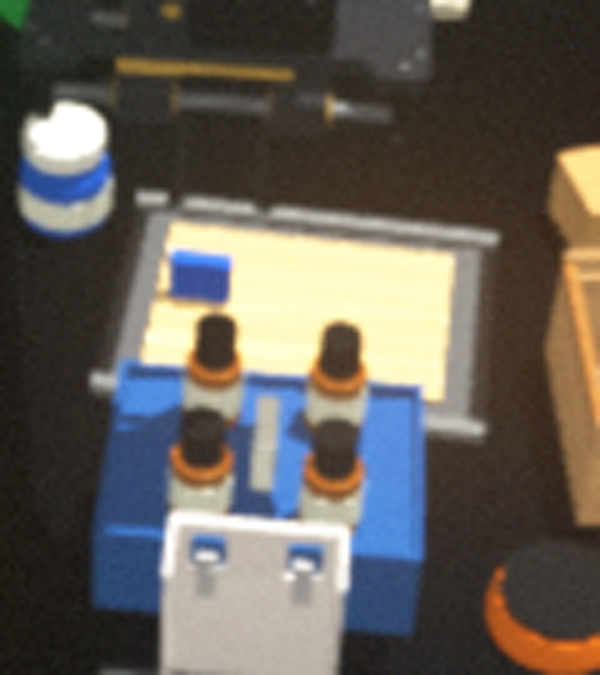

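View pics/s38b.png

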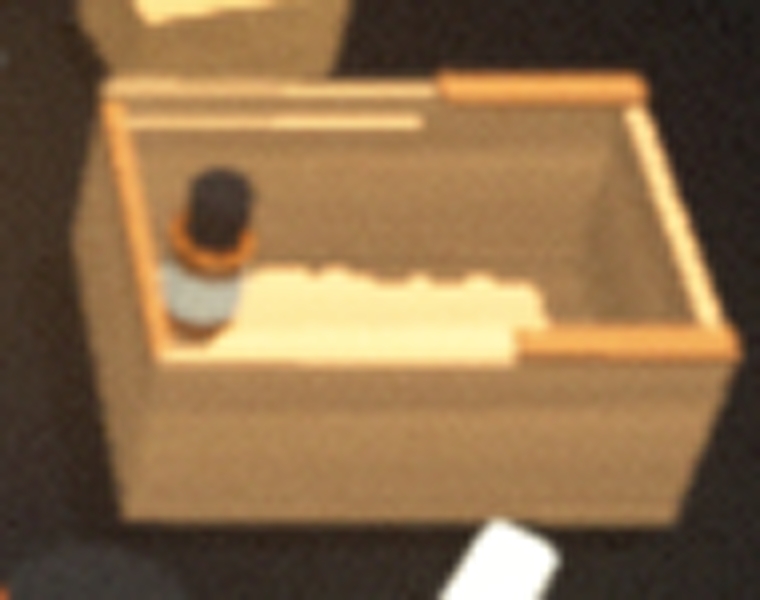

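```bash
python3 -m crank '[[-0.2,[-6,-12,0],0],[-0.2,[-17,-34,0],-1],[-0.2,[-30,-60,0],-2],[-0.2,[-43,-86,0],-3],[-0.2,[-56,-112,0],-4],[-0.2,[-69,-138,0],-5],[-0.2,[-82,-164,0],-5.6],[-0.2,[-95,-190,0],-5.6],[-0.2,[-107,-214,0],-5.6],[-0.2,[-116,-232,0],-5.6],[-0.2,[-121,-243,0],-5.6],[-0.2,[-123,-246.5,0],-5.6]]'; python3 -m crank '[[-0.2,[0,0,10],0],[-0.2,[0,0,35],0],[-0.2,[0,0,65],0],[-0.2,[0,0,95],0],[-0.2,[0,0,120],0],[-0.2,[0,0,140],0],[-0.2,[0,0,150],0],[-0.2,[0,0,150],0],[-0.2,[0,0,150],0],[-0.2,[0,0,150],0]]'; python3 - <<'E'
from h import *
print(delta([.4860,.2140,.05],np.radians(6.5)), r.read_state()["joint_positions"].round(2))
s=cam("scene");crop(s,(325,150,420,255),6,"s39.png")
t=cam("top");crop(t,(80,100,200,220),5,"t39.png")
E
```

```text
time: 61.45
ee_pos: [0.4828, 0.2157, 0.2484]
eef_rot: [0.998, 0.059, -0.001, 0.0]
ft_force: [-0.0, 0.0, 0.3]
width: 0.0345
time: 62.28
ee_pos: [0.4857, 0.2136, 0.1003]
eef_rot: [0.998, 0.056, 0.001, -0.0]
ft_force: [-0.1, 0.6, 0.3]
width: 0.0349
(array([ 0.3, -0.4, 50.3]), np.float64(-0.03), np.float64(6.47)) [ 0.21  0.34 -0.83  1.82  0.28  1.1  -2.17]
```

View pics/s39.png

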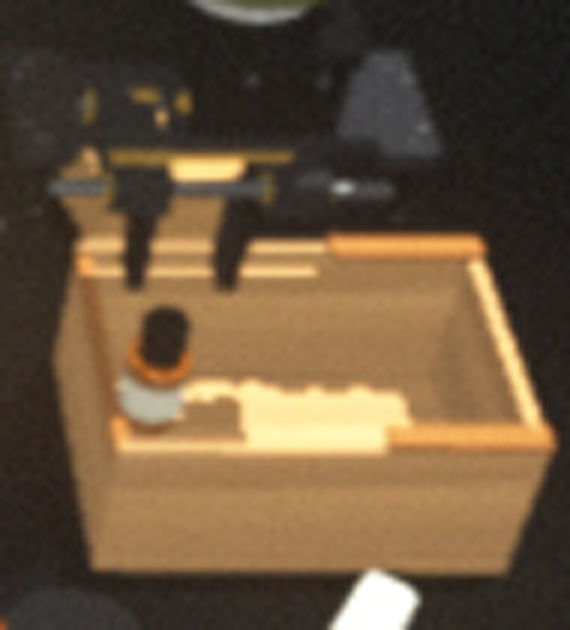

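View pics/t39.png

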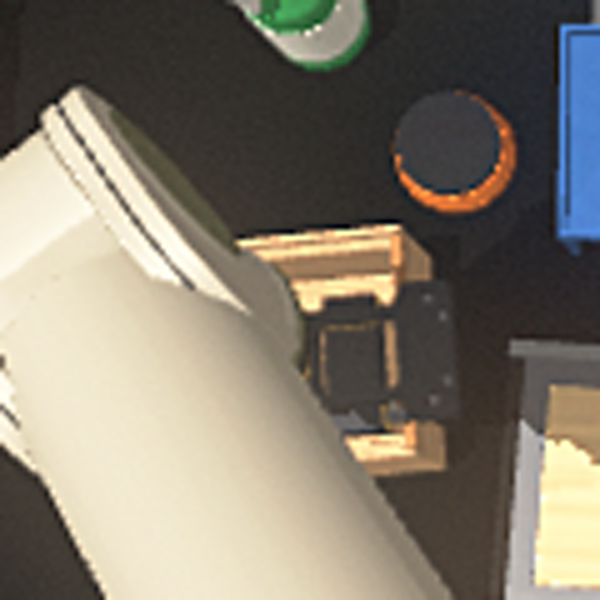

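```bash
python3 -m crank '[[-0.2,[0,0,10],0],[-0.2,[0,0,18],0],[-0.2,[0,0,24],0],[-0.2,[0,0,28],0],[-0.2,[0,0,28],0],[-0.2,[0,0,28],0]]'; python3 - <<'E'
from h import *
s=cam("scene");crop(s,(325,150,420,255),6,"s40.png")
E
```

```text
time: 62.88
ee_pos: [0.4846, 0.2137, 0.0709]
eef_rot: [0.998, 0.057, -0.0, 0.0]
ft_force: [1.3, 0.0, 0.5]
width: 0.0348
```

View pics/s40.png

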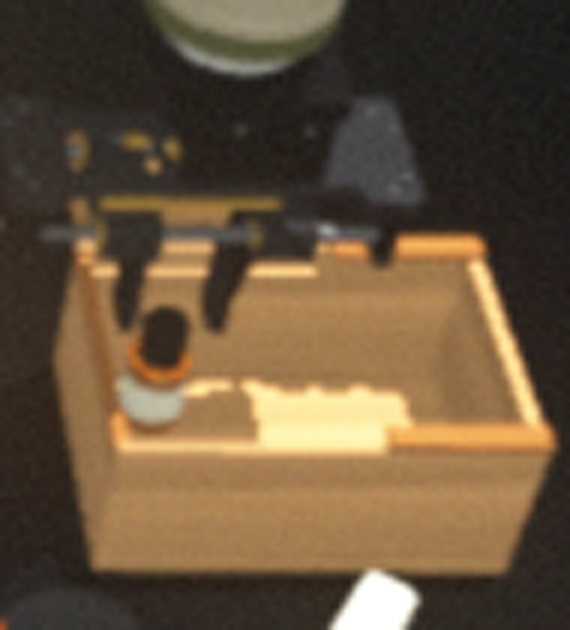

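```bash
python3 -m crank '[[-0.2,[1,0,7],0],[-0.2,[1,0,14],0],[-0.2,[1,0,20],0],[-0.2,[1,0,21],0],[-0.2,[1,0,21],0],[-0.2,[1,0,21],0]]'; python3 -m crank '[[-1,[0,0,0],0],[-1,[0,0,0],0],[-1,[0,0,0],0],[-1,[0,0,0],0],[-1,[0,0,0],0],[-1,[0,0,0],0],[-1,[0,0,0],0],[-1,[0,0,0],0]]' 15
```

```text
time: 63.43
ee_pos: [0.4857, 0.2138, 0.0501]
eef_rot: [0.998, 0.057, -0.0, -0.0]
ft_force: [-0.1, -0.7, 0.9]
width: 0.0348
time: 64.1
ee_pos: [0.486, 0.2138, 0.0504]
eef_rot: [0.998, 0.057, 0.0, -0.0]
ft_force: [0.2, -0.2, 3.6]
width: 0.0228
```

```bash
python3 -m crank '[[-1,[0,-2,-5],0],[-1,[0,-3,-15],0],[-1,[0,-3,-30],0],[-1,[0,-3,-60],0],[-1,[0,-3,-90],0],[-1,[0,-3,-120],0],[-1,[0,-3,-150],0],[-1,[0,-3,-175],0],[-1,[0,-3,-195],0],[-1,[0,-3,-200],0],[-1,[0,-3,-200],0],[-1,[0,-3,-200],0]]'; python3 - <<'E'
from h import *
print(delta([.6499,-.0582,.25],np.radians(0.9)))
s=cam("scene");crop(s,(285,80,425,255),4,"s41.png"); crop(s,(225,140,345,275),5,"s41s.png")
E
```

```text
time: 65.1
ee_pos: [0.4851, 0.2167, 0.2497]
eef_rot: [0.998, 0.057, -0.0, 0.0]
ft_force: [0.1, 0.1, -0.7]
width: 0.0225
(array([132.5, 291.8,  -0.3]), np.float64(5.63), np.float64(6.53))
```

View pics/s41.png

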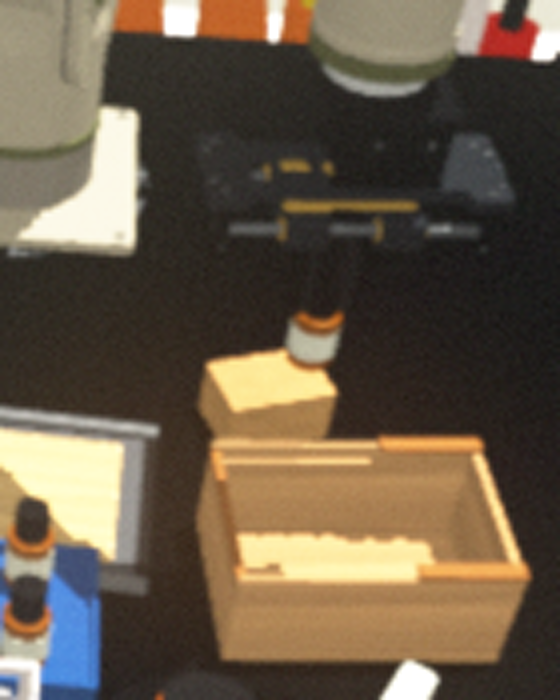

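View pics/s41s.png

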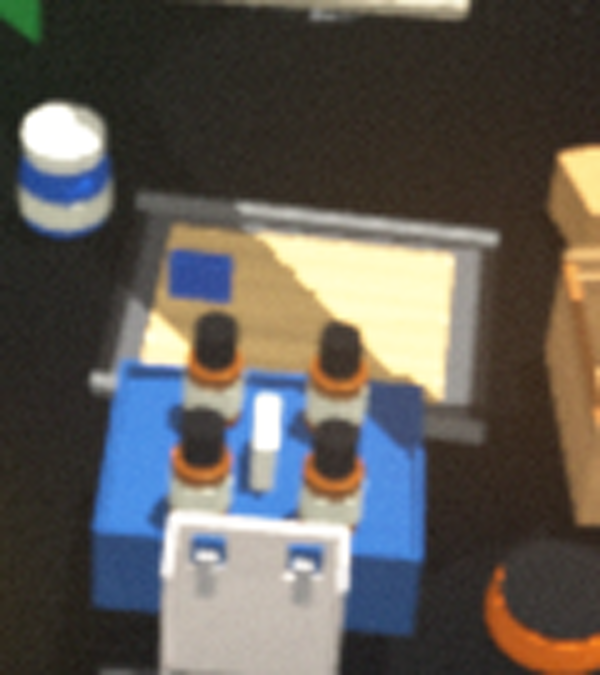

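```bash
python3 -m crank '[[-1,[5,11,0],0],[-1,[15,34,0],1],[-1,[28,62,0],2],[-1,[42,91,0],3],[-1,[55,120,0],4],[-1,[68,149,0],5],[-1,[81,178,0],5.6],[-1,[94,207,0],5.6],[-1,[107,235,0],5.6],[-1,[118,260,0],5.6],[-1,[126,279,0],5.6],[-1,[131,291,0],5.6]]'; python3 -m crank '[[-1,[0,1,0],0],[-1,[0,1,5],0],[-1,[0,1,20],0],[-1,[0,1,40],0],[-1,[0,1,46],0],[-1,[0,1,46],0],[-1,[0,1,46],0]]'; python3 - <<'E'
from h import *
print(delta([.6488,-.0585,.138],np.radians(0.9)))
s=cam("scene");crop(s,(225,110,345,275),4.5,"s42.png")
E
```

```text
time: 66.15
ee_pos: [0.6489, -0.0617, 0.2482]
eef_rot: [1.0, 0.006, -0.001, 0.0]
ft_force: [0.1, 0.1, -0.4]
width: 0.0226
time: 66.73
ee_pos: [0.6484, -0.0575, 0.2047]
eef_rot: [1.0, 0.009, -0.0, -0.0]
ft_force: [0.3, -0.4, 0.1]
width: 0.0224
(array([ 0.4,  1. , 66.7]), np.float64(0.09), np.float64(0.99))
```

View pics/s42.png

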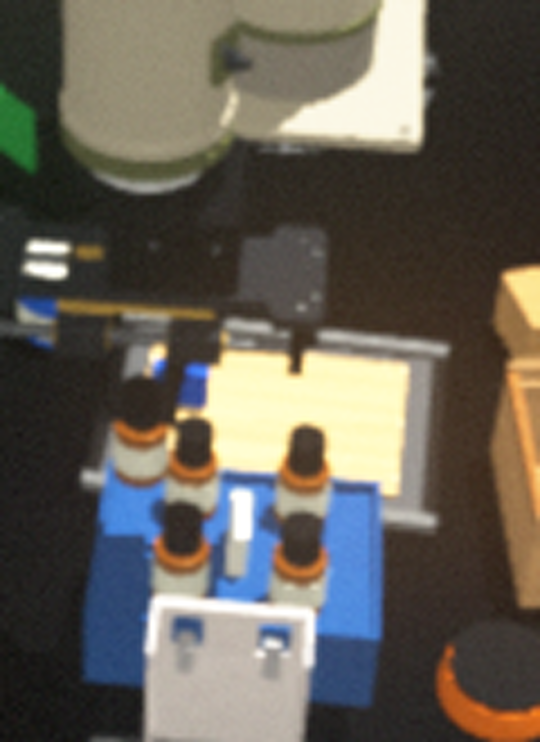

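```bash
python3 - <<'E'
from h import *
s=cam("scene"); T=s["cam_to_world"]; d=T[:3,:3]@np.linalg.inv(s["K"])@np.array([291,192,1.]); o=T[:3,3]
for x in(.60,.62,.648,.67,.69): print((o+d*(x-o[0])/d[0]).round(4))
print(proj(s,r.read_state()["ee_pos"]))
E
```

```text
[0.6    0.0295 0.201 ]
[0.62   0.0293 0.2199]
[0.648  0.029  0.2465]
[0.67   0.0287 0.2673]
[0.69   0.0285 0.2863]
[[255.65614582 200.916566  ]]
```

```bash
python3 -m crank '[[-1,[0,0.5,12],0],[-1,[0,0.5,27],0],[-1,[0,0.5,42],0],[-1,[0,0.5,54],0],[-1,[0,0.5,62],0],[-1,[0,0.5,63],0],[-1,[0,0.5,63],0],[-1,[0,0.5,63],0]]'; python3 -m crank '[[-1,[0,0,1],0],[-1,[0,0,1.5],0],[-1,[0,0,1.5],0],[-1,[0,0,1.5],0]]'; python3 -m crank '[[-1,[0,0,1],0],[-1,[0,0,1],0],[-1,[0,0,1],0]]'
```

```text
time: 67.5
ee_pos: [0.649, -0.059, 0.142]
eef_rot: [1.0, 0.008, 0.001, 0.0]
ft_force: [0.8, -1.3, 0.3]
width: 0.0225
time: 67.83
ee_pos: [0.6487, -0.0591, 0.1399]
eef_rot: [1.0, 0.008, 0.0, 0.0]
ft_force: [0.1, 0.1, -0.7]
width: 0.0223
time: 68.08
ee_pos: [0.6489, -0.0591, 0.1393]
eef_rot: [1.0, 0.008, 0.0, 0.0]
ft_force: [-0.9, -0.4, 4.0]
width: 0.0228
```

```bash
python3 -m crank '[[-1,[0,0,0],0],[-1,[0,0,-0.5],0],[-0.4,[0,0,-0.5],0],[-0.3,[0,0,-0.5],0],[-0.2,[0,0,-0.5],0],[-0.2,[0,0,-0.5],0],[-0.2,[0,0,-0.5],0],[-0.2,[0,0,-0.5],0]]'; python3 -m crank '[[-0.2,[0,0,-5],0],[-0.2,[0,0,-15],0],[-0.2,[0,0,-30],0],[-0.2,[0,0,-55],0],[-0.2,[0,0,-80],0],[-0.2,[0,0,-110],0],[-0.2,[0,0,-140],0],[-0.2,[0,0,-150],0],[-0.2,[0,0,-150],0]]'; python3 - <<'E'
from h import *
s=cam("scene");cv2.imwrite("pics/s43.png",s["pixels"][:,:,::-1]); crop(s,(215,150,345,290),5,"s43c.png")
E
```

```text
time: 68.75
ee_pos: [0.6486, -0.059, 0.1391]
eef_rot: [1.0, 0.008, -0.0, -0.0]
ft_force: [1.2, 0.3, 0.7]
width: 0.0351
time: 69.5
ee_pos: [0.6499, -0.0586, 0.2937]
eef_rot: [1.0, 0.008, 0.003, 0.0]
ft_force: [0.4, -0.5, -0.2]
width: 0.0349
```

View pics/s43.png

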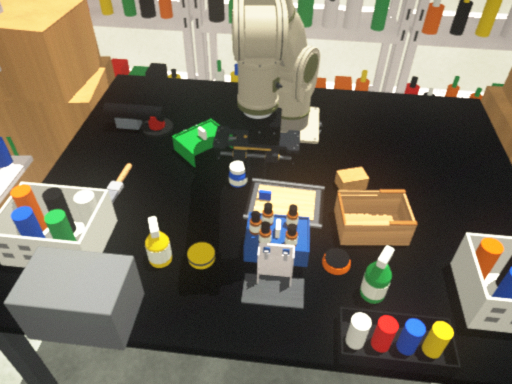

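View pics/s43c.png

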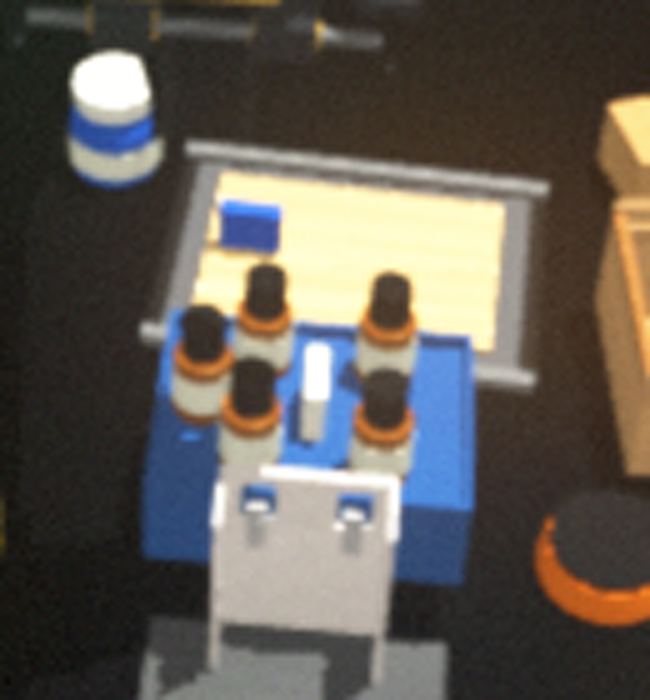

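```bash
python3 -m crank '[[-0.2,[-10,15,0],0],[-0.2,[-25,40,0],0],[-0.2,[-40,70,0],0],[-0.2,[-55,100,0],0],[-0.2,[-70,130,0],0],[-0.2,[-85,160,0],0],[-0.2,[-100,190,0],0],[-0.2,[-115,220,0],0],[-0.2,[-130,250,0],0],[-0.2,[-140,275,0],0],[-0.2,[-145,290,0],0],[-0.2,[-145,290,0],0]]'; python3 -m crank '[[-0.2,[0,0,0],0],[-0.2,[0,0,0],0],[-0.2,[0,0,0],0],[-0.2,[0,0,0],0]]'; python3 - <<'E'
from h import *
t=cam("top");cv2.imwrite("pics/t44.png",t["pixels"][:,:,::-1]); crop(t,(170,75,270,240),4,"t44c.png")
s=cam("scene");crop(s,(215,170,345,290),6,"s44c.png")
E
```

```text
time: 70.55
ee_pos: [0.5058, -0.3553, 0.2876]
eef_rot: [1.0, 0.005, -0.001, -0.0]
ft_force: [-1.7, -0.1, -0.6]
width: 0.0347
time: 70.88
ee_pos: [0.5091, -0.3497, 0.2893]
eef_rot: [1.0, 0.009, 0.0, -0.0]
ft_force: [0.1, 0.4, 0.8]
width: 0.0349
```

View pics/t44.png

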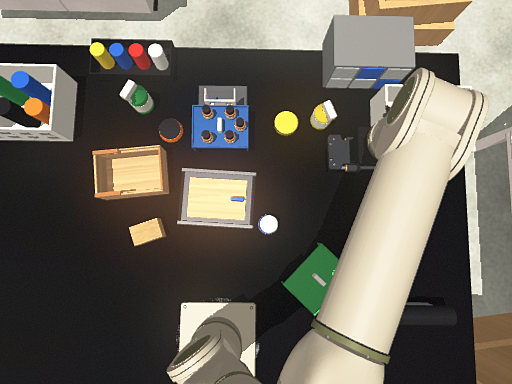

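View pics/t44c.png

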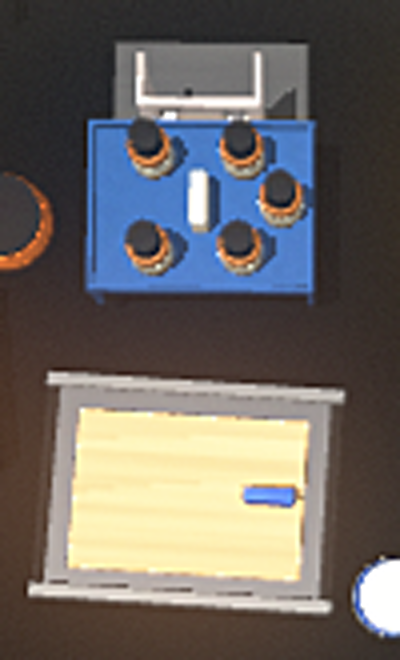

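View pics/s44c.png

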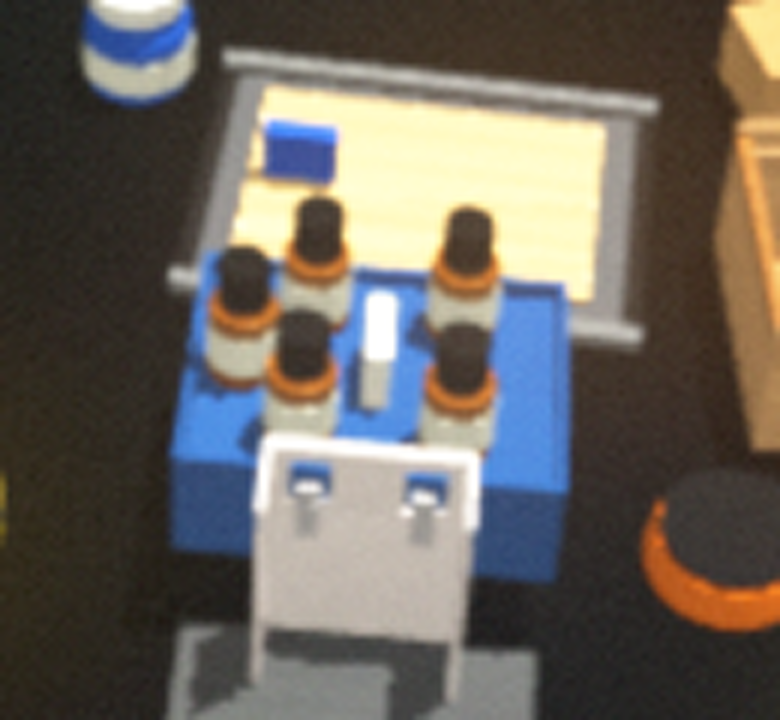

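```bash
python3 - <<'E'
from h import *
np.set_printoptions(precision=4,suppress=True)
t=cam("top"); s=cam("scene")
F=lambda px,off,sc:(np.array(px,float)+.5)/sc-.5+np.array(off)
L=ray(t,F([(82,407),(310,420),(301,580),(68,569)],(170,75),4),.007);M=ray(t,F([(48,372),(345,392),(331,612),(28,595)],(170,75),4),.010)
print("lid",L.mean(0),"mat",M.mean(0))
tp=F([(87,121),(317,122),(314,291)],(170,75),4); sp=F([(568,490),(172,456),(205,255)],(215,170),6)
for a,b in zip(tp,sp): print("rim corner",tri([t,s],[a,b]))
# anything displaced versus start (top, away from arm/work)?
a=cv2.imread("pics/top0.png"); b=t["pixels"][:,:,::-1]
d=(cv2.absdiff(a,b).max(2)>60).astype(np.uint8)
for n,(x0,y0,x1,y1) in dict(spray_a=(118,75,158,118),pad=(155,112,187,148),carton=(125,215,168,248),tin=(270,105,303,140),spray_b=(305,95,340,133),jar=(255,210,282,240)).items(): print(n,int(d[y0:y1,x0:x1].sum()))
E
```

```text
lid [0.4381 0.0092 0.007 ] mat [0.4392 0.0107 0.01  ]
rim corner [0.7109 0.0879 0.1022]
rim corner [ 0.7135 -0.0845  0.1023]
rim corner [ 0.5848 -0.0853  0.0941]
spray_a 0
pad 0
carton 0
tin 0
spray_b 0
jar 0
```

```bash
python3 - <<'E'
from bench import r
print(r.read_state()["time"]); print(r.close_job())
E
```

```text
71.0833
the job is handed in; nothing more can be done
None
```

I handed the job in at 71 s, with all three parts done in the order asked.

- **Shelf:** I hooked both claws of the blue shelf into the slots of the upright. I then pressed it down 18 mm, from 63 to 45 mm, until it stopped under about 30 N.
- **Lid:** I raised its handle end over the lip, drew it 85 mm out of the grooves and laid it flat on the mat, handle up.
- **Bottles:** All five bottles in the box now stand upright on the shelf. The box is empty.

**Last checks:**
- The lid's centre is about 2 mm from the mat's centre.
- The six counter goods I compared with the first top picture (green spray, yellow spray, tin, pad, jar and carton) are unchanged. I did not compare the brush that way.
- The gripper was clear of everything.

**What disagreed:** The shelf does not hang quite level.
- Its front edge measures about 8 mm lower than its back, a droop of about 3.5°.
- The top of its back edge stands about 2–3 mm off the plate.
- I take this to be play in the claws. Play alone would give about 2.6°, which is within my measuring error.
- The droop did not change once the bottles were on.

The two cameras also differed from each other by about 5 mm in y, so I averaged them. The grasps and contacts agreed with that average.

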